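# Rotate the stock in the sloped tin lane

### The job

Rotate the stock in the sloped tin lane: first take the oldest tin, the one at the low front end, out of the lane and stand it upright in the small steel tray. Then load the new tin from the table into the lane behind the other two, lid up, and leave the row closed up, tin against tin and the first one against the front stop. The tins often stick on the slope and may need pushing; do not lift the two that stay out of the lane or tip any tin over, and leave the other things on the table where they are.

Things in the scene. Friction and masses are not known exactly. Their poses are not given: they have to be found in the camera images.
- lane_rack: Fixed steel lane, white floor, sloping 0.42 rad (24 deg) down to its front stop. Origin on the floor, mid-width, at the stop's inner face; x up the lane, z square to the floor. Floor 290 mm long, 70 mm between side rails 25 mm high; front stop 48 mm high; rear end open. A tin against the stop has its origin at lane x = 33 mm; touching tins stand 64 mm apart. See point keeper_arch.
- keeper_arch (a point): Middle of the upper bar of a fixed wire arch across the lane at lane x = 96 mm: 6 mm bars at 100 and 150 mm above the floor (along lane z), uprights at lane y = +-46 mm. Tins slide under it, but a gripper pointing straight down at the front tin meets it: lean the tool like the tins (square to the lane floor). The first and third tin stand about 64 mm either side of it.
- tin_oldest: Straight-sided food tin with an orange band round its lower part and bare metal ends, identical to the others: 64 mm across, straight from 5 to 50 mm up, then narrowing to 54 mm at the top, 66 mm tall, 0.1 to 0.2 kg; origin at the centre of its underside, z up through the lid. Starts first in the lane, against the front stop.
- tin_second: Straight-sided food tin with an orange band round its lower part and bare metal ends, identical to the others: 64 mm across, straight from 5 to 50 mm up, then narrowing to 54 mm at the top, 66 mm tall, 0.1 to 0.2 kg; origin at the centre of its underside, z up through the lid. Starts second in the lane, under the arch. With the oldest gone it may slide down by itself or stick where it is, as the floor's friction varies from start to start (0.36 to 0.54).
- tin_third: Straight-sided food tin with an orange band round its lower part and bare metal ends, identical to the others: 64 mm across, straight from 5 to 50 mm up, then narrowing to 54 mm at the top, 66 mm tall, 0.1 to 0.2 kg; origin at the centre of its underside, z up through the lid. Starts third in the lane; slides or sticks likewise.
- tin_new: Straight-sided food tin with an orange band round its lower part and bare metal ends, identical to the others: 64 mm across, straight from 5 to 50 mm up, then narrowing to 54 mm at the top, 66 mm tall, 0.1 to 0.2 kg; origin at the centre of its underside, z up through the lid. The new stock: stands on the table, beside the jar.
- prep_tray: Fixed small open steel tray, 120 x 96 mm (x, y), rim 18 mm high, walls and floor 3 mm; origin at the centre of its underside.
- jar: Bystander: spice jar with black cap and green label, 45 mm across, 105 mm tall; origin at the centre of its underside. About 13 cm from the new tin.
- timer: Bystander: white round kitchen timer, 62 mm across, 42 mm tall; origin under its centre.
- label_roll: Bystander: white label roll, 69 mm across, 40 mm tall; origin under its centre.
Not all that is in view belongs to the job. Leave any brown look-alike of the tin_new alone.

How it is judged:
By the outcome, as a careful person would: the job done as asked, in the order asked, and still so for the second after the job is handed in, with the robot touching nothing.
It also fails if it takes over 67 s, if anything falls off the work surface, if the arm or the gripper's body presses on something with over 40 N, if the wrist force passes 120 N, or if a joint passes its speed limit or range.

### The arm

A 7-joint arm with a two-finger parallel gripper is mounted at the origin on a cart in front of the work surface, level with it; the furniture and walls round the work are solid. World frame = base frame: x ahead of the robot, y to its left, z up, the work surface at z = 0. Lengths are in m, angles in rad, forces in N, time in s.
With the tool pointing down it reaches from about 0.4 to 0.875 m from the base axis. Payload 19.3 kg.
Tool frame: the origin (TCP) lies at the very end of the fingers, on their centre line; the grasp point (between the pads) lies bot.grasp_offset behind it (bot.grasp_offset is the distance from the TCP to the grasp point, in m); z points along the fingers, y is the direction in which the jaws open and shut (so a half turn about z gives the same grasp; the last joint's range is limited). The gripper opens to 85 mm and grips with 20 to 120 N. Pads are 22 mm wide; open, the fingers measure 114 mm over their backs; the gripper's body (76 mm by 85 mm) begins 54 mm behind the grasp point. The pads swing forward as they close: fully open they stand 13 mm farther back than shut.
Start: joints at [-1.399, 0.521, -0.036, 1.599, 0.021, 1.021, -0.113], TCP at [0.15, 0.607, 0.231] pointing down, gripper open.
Joint ranges: [-2.91, 2.91], [-0.3, 2.13], [-1.5, 1.42], [0.17, 2.43], [-1.26, 4.41], [0.16, 1.93], [-2.52, 2.52]. Speed limits (rad/s): [1.89, 1.89, 2.39, 2.39, 3.01, 3.01, 3.01].

### API

Orientations are given as [roll, pitch, yaw] about the fixed x, y, z axes, in that order (R = Rz(yaw) Ry(pitch) Rx(roll)).
In Python, from workcell import bot gives the robot as it stands. The module is installed in compiled form; this text tells all that it offers.
- The arm moves only by the shell command python3 -m handwheel 'ROWS' [OPENING] [FORCE]. ROWS is JSON, a list of rows, each a list of 6 numbers: the shift along the tool's x, y, z as a fraction of full scale, then the turn, a rotation vector about the tool's x, y, z as a fraction of full scale. In form: [[x, y, z, rx, ry, rz], ...]. A call has 1 to 8 rows; each row shifts and turns the commanded pose from where the row before left it, along the tool's axes as they then stand; what a row does not reach is not made up. Full scale, the value 1, is 0.025 m for a shift and 360 degrees for a turn. A row lasts 1/8 s, in which the tool goes at most 62.5 mm and 10.7 degrees, less where a joint would pass 70% of its speed; a pose out of reach is approached as far as the arm can. A call with a number of a shift or a turn outside -1 to 1 is refused whole. A call with a gripper value outside its range is refused whole. OPENING is the closure, from -1 (fully open) to 1 (shut), set as the call begins (- or left out, the last holds). The fingers move at their own pace and stop on an object; FORCE is the grip in N (left out, the last holds). Time passes only in rows, so rows that do not move let the fingers close. It gives the time, the measured TCP pose, the force and the opening at its end, in the units of the state.
- bot.observe(): the state, without advancing time (a new reading comes with each control period).
- bot.grab_frame(name): name is "side" or "top" or "wrist"; returns a dict with "pixels" (480x640x3 uint8, blue, green, red), "vertical_fov" (degrees; the focal length in pixels is half the picture's height over the tangent of half this angle, whatever the lens; pixels are square), "cx", "cy" (the principal point, pixels), "R" (3x3) and "t" (3): a world point X has camera coordinates R X + t. Camera axes: x right, y down, z forward; pixel columns grow to the right and rows downward; lengths in m; the calibration is good to about 2 mm. A picture is of the moment at which its call begins. There is no depth.
- bot.job_done(): hands the job in, once; it reports no verdict.
Trained networks look in a picture, given as the dict that the camera call returned (one of the last four; its "shot" number tells which), for a name from the list of things; names that differ only in an ending like _2 or _b are one class to them, and where a whole thing is asked for, a point or a joint stands for the part that bears it (a point fixed in the world has none). Each returns a list of dicts, best first, with "score" (0 to 1); they miss things now and then, are a little off and sometimes report something else, mostly with a low value. They report only what shows in the picture. A call takes as long as a camera call. They do not tell look-alikes from the thing itself.
- bot.trace(picture, thing): "region" (480x640 bool, what is visible of it) and "point" ([column, row] in pixels, amid what is visible of it).
The state is a dict: "clock": time; "qpos": joint angles; "qd": joint speeds; "joint_efforts": joint torques, N m; "position": TCP position; "tool_rot": TCP orientation; "force": force on the tool from outside, world axes, zero at the start; "moment": the same for the moment, N m; "grip_width": finger opening in m.
Only numpy, scipy, OpenCV 4.12 (cv2) and the standard library are available. Lean on these libraries where they do the work, as an engineer would, in place of code of your own. Each camera call takes 0.05 s, during which the arm holds its last target.

## Working session

There is one attempt and no reset: what is moved stays moved. The work goes in short steps, Python scripts to look and compute and a shell command to move; the robot and the scene stay as the last step left them, time stands still between calls to the robot, and variables do not carry over. Pictures are saved under pics/ and viewed, and the job is handed in when it is done.

```bash
mkdir -p pics
cat > h.py <<'E'
import numpy as np, cv2, pickle
from workcell import bot
def grab(n,tag):
    f=bot.grab_frame(n); cv2.imwrite(f'pics/{tag}.png',f['pixels']); pickle.dump({k:f[k] for k in f},open(f'pics/{tag}.pkl','wb')); return f
def foc(f): return 240/np.tan(np.radians(f['vertical_fov'])/2)
def proj(f,X):
    X=np.atleast_2d(X); c=X@np.array(f['R']).T+np.array(f['t']); F=foc(f)
    return np.c_[f['cx']+F*c[:,0]/c[:,2], f['cy']+F*c[:,1]/c[:,2]]
def ray(f,p):
    F=foc(f); d=np.array([(p[0]-f['cx'])/F,(p[1]-f['cy'])/F,1.]); R=np.array(f['R'])
    return -R.T@np.array(f['t']), R.T@d
def atz(f,p,z):
    o,d=ray(f,p); return o+d*(z-o[2])/d[2]
E
python3 - <<'E'
from h import *
s=bot.observe(); print(s, bot.grasp_offset)
for n in ['side','top','wrist']:
    f=grab(n,n+'0'); print(n,{k:(np.round(f[k],3).tolist() if k!='pixels' else 0) for k in f if k!='pixels'})
E
```

```text
{'clock': 0.0, 'qpos': array([-1.39920572,  0.52203264, -0.0363264 ,  1.60000993,  0.0212001 ,
        1.02109346, -0.11281859]), 'qd': array([-0.00071412,  0.00068147,  0.00096963,  0.00161993,  0.00041266,
       -0.00058566,  0.00042558]), 'joint_efforts': array([-8.87269471e-04, -9.27103114e+01,  1.97882608e+00, -3.69927406e+01,
        1.76706706e-02,  8.19451350e-03,  3.95864777e-05]), 'position': array([0.14960607, 0.60647875, 0.23071345]), 'tool_rot': array([-3.14043728e+00,  8.33747772e-05,  2.89977276e+00]), 'force': array([-0.27553479, -0.4880638 ,  0.98468784]), 'moment': array([ 0.04127435, -0.06714286,  0.03661717]), 'grip_width': 0.08510535266452908} 0.0187
side {'vertical_fov': 57.097, 'cx': 327.975, 'cy': 238.962, 'R': [[1.0, -0.002, 0.023], [0.018, -0.538, -0.843], [0.014, 0.843, -0.538]], 't': [-0.568, -0.017, 1.454], 'shot': 1}
top {'vertical_fov': 48.234, 'cx': 331.568, 'cy': 235.643, 'R': [[-0.021, -1.0, 0.009], [-0.983, 0.019, -0.181], [0.181, -0.012, -0.983]], 't': [-0.266, 0.58, 1.216], 'shot': 2}
wrist {'vertical_fov': 65.621, 'cx': 317.964, 'cy': 239.466, 'R': [[0.239, 0.971, -0.001], [0.927, -0.228, 0.298], [0.289, -0.072, -0.955]], 't': [-0.624, -0.04, 0.38], 'shot': 3}
```

View pics/side0.png

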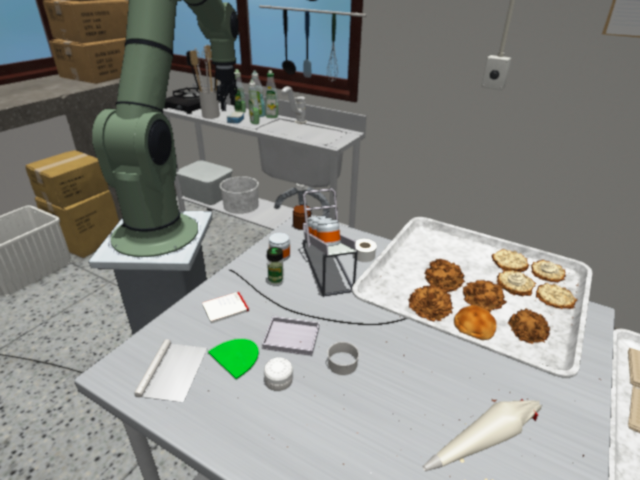

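View pics/top0.png

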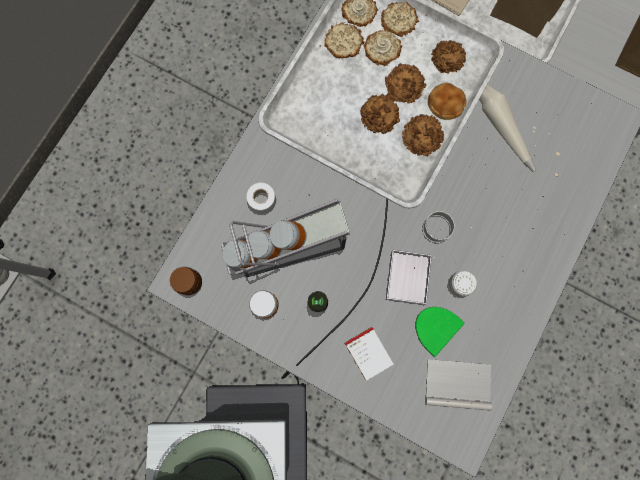

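View pics/wrist0.png

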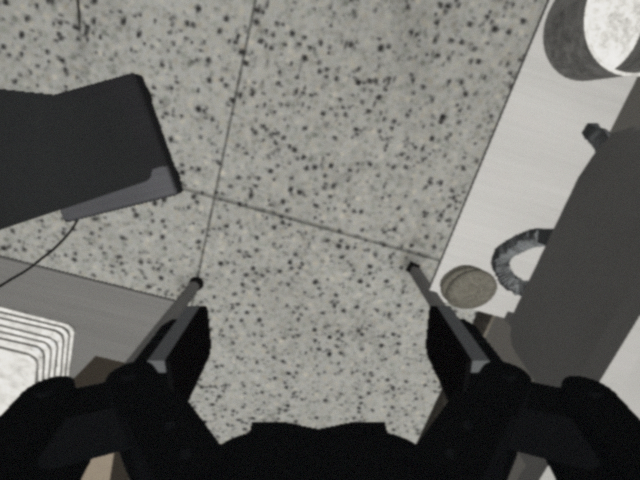

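Run:
```python
from h import *
T=grab('top','top1')
for n in ['lane_rack','tin_new','prep_tray','jar','keeper_arch']:
    try:
        for r in bot.trace(T,n)[:6]:
            p=r['point']; print('top',n,round(r['score'],2),np.round(p),r['region'].sum(), atz(T,p,0.066 if 'tin' in n else 0.01).round(3)[:2])
    except Exception as e: print(n,e)
S=grab('side','side1')
for n in ['tin_new','prep_tray','lane_rack']:
    for r in bot.trace(S,n)[:6]:
        print('side',n,round(r['score'],2),np.round(r['point']),r['region'].sum())
a=cv2.resize(T['pixels'][180:330,150:450],None,fx=2.6,fy=2.6,interpolation=cv2.INTER_CUBIC); cv2.imwrite('pics/tc.png',a)
a=cv2.resize(S['pixels'][180:400,200:400],None,fx=2.7,fy=2.7,interpolation=cv2.INTER_CUBIC); cv2.imwrite('pics/sc.png',a)
```

```text
top lane_rack 0.97 [310. 233.] 2988 [ 0.59  -0.224]
top tin_new 0.72 [186. 282.] 721 [0.47  0.059]
top tin_new 0.56 [260. 305.] 658 [ 0.414 -0.112]
top prep_tray 0.65 [406. 275.] 2056 [ 0.482 -0.456]
top jar 0.7 [316. 303.] 352 [ 0.419 -0.238]
top keeper_arch 0.86 [313. 233.] 2721 [ 0.59  -0.233]
side tin_new 0.74 [300. 219.] 329
side tin_new 0.71 [282. 240.] 398
side prep_tray 0.74 [292. 334.] 1717
side lane_rack 0.89 [334. 248.] 1645
side lane_rack 0.51 [282. 240.] 306
```

View pics/tc.png

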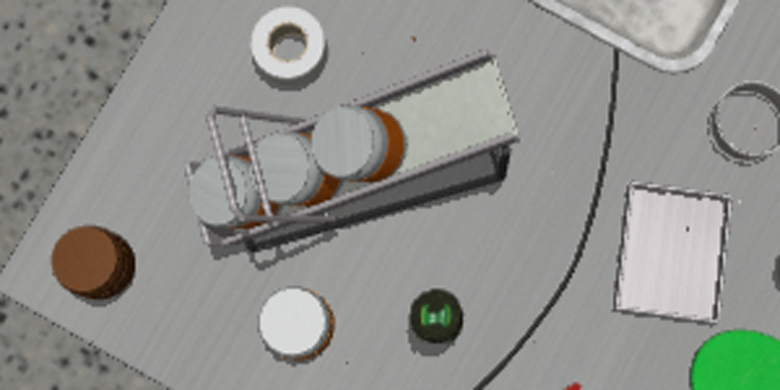

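View pics/sc.png

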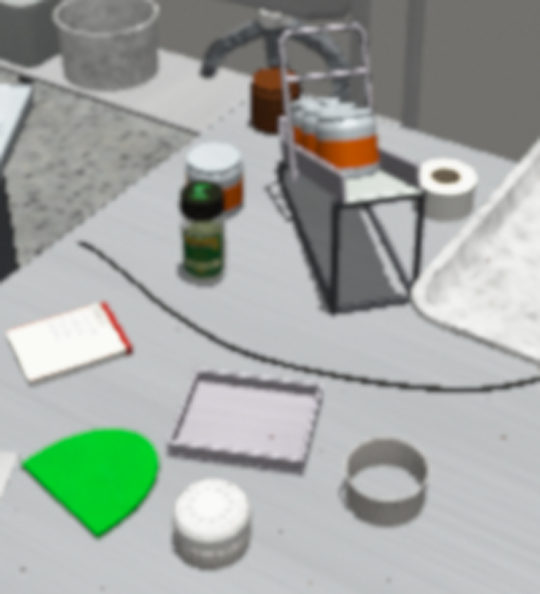

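Run:
```python
from h import *
T=pickle.load(open('pics/top1.pkl','rb'));S=pickle.load(open('pics/side1.pkl','rb'))
a=cv2.resize(T['pixels'][190:290,210:360],None,fx=5.3,fy=5.3,interpolation=cv2.INTER_CUBIC); cv2.imwrite('pics/tc2.png',a)
a=cv2.resize(S['pixels'][180:300,290:390],None,fx=5,fy=5,interpolation=cv2.INTER_CUBIC); cv2.imwrite('pics/sc2.png',a)
```

```text
(no output)
```

View pics/tc2.png

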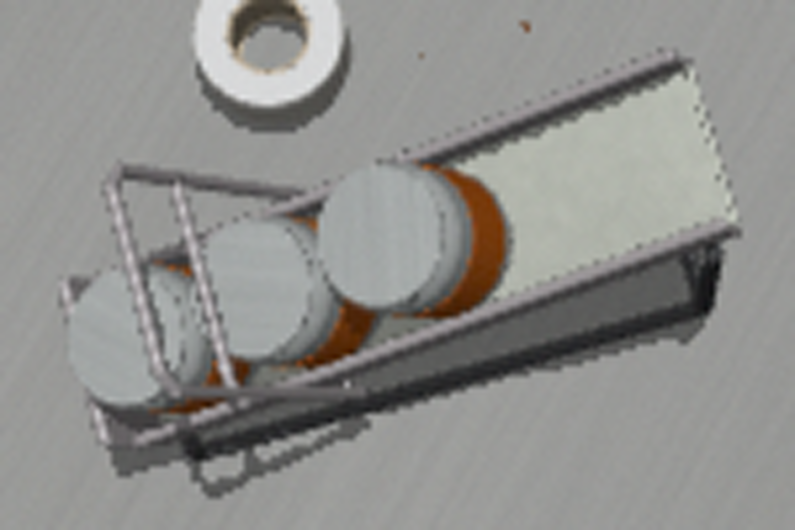

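View pics/sc2.png

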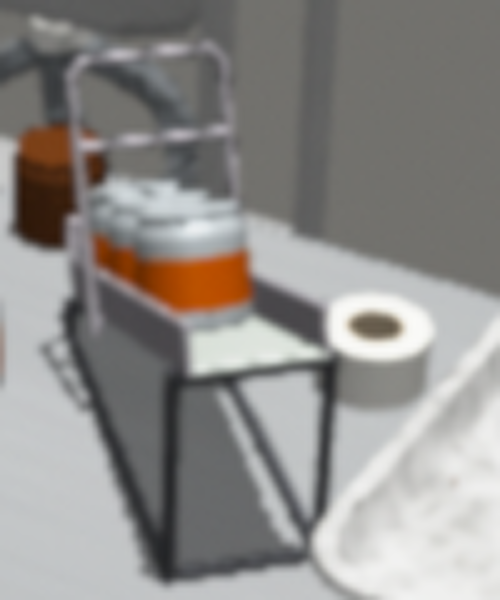

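```bash
cat > fit.py <<'E'
from h import *
from scipy.optimize import least_squares
from scipy.spatial.transform import Rotation as Ro
T=pickle.load(open('pics/top1.pkl','rb'));S=pickle.load(open('pics/side1.pkl','rb'))
def lane(p):
    R=Ro.from_euler('ZY',[p[3],-p[4] if len(p)>4 else -0.42]).as_matrix(); return R,np.array(p[:3])
L=np.array([[96,46,150],[96,-46,150],[96,46,100],[96,-46,100],[161,0,66],[97,0,66],[33,0,66],[290,35,0],[290,-35,0],[-1,37,48],[-1,-37,48]])/1e3
tp=np.array([[115,178],[170,385],[178,185],[233,388],[381,236],[256,289],[128,337],[688,68],[738,220],[68,282],[105,445]])/5.3+[210,190]
LS=np.array([[96,-46,150],[96,46,150],[96,-46,100],[96,46,100],[290,-35,0],[290,35,0]])/1e3
sp=np.array([[75,65],[218,45],[82,147],[228,130],[188,375],[333,357]])/5+[290,180]
def res(p):
    R,o=lane(p); return np.r_[(proj(T,L@R.T+o)-tp).ravel(),(proj(S,LS@R.T+o)-sp).ravel()]
if __name__=='__main__':
    r=least_squares(res,[.55,-.05,.05,-1.2]); print(r.x.round(4)); print(r.fun.reshape(-1,2).round(1))
    r2=least_squares(res,list(r.x)+[.42]); print(r2.x.round(4))
    # tin_new, tray, jar
    for f,n in ((T,'top'),(S,'side')):
        a=cv2.resize(f['pixels'][260:330,220:340] if n=='top' else f['pixels'][220:300,250:350],None,fx=6,fy=6,interpolation=cv2.INTER_CUBIC); cv2.imwrite(f'pics/new_{n}.png',a)
    a=cv2.resize(T['pixels'][235:325,370:490],None,fx=6,fy=6,interpolation=cv2.INTER_CUBIC); cv2.imwrite('pics/tray.png',a)
E
python3 fit.py
```

```text
[ 0.5288 -0.0524  0.0285 -1.2999]
[[-1.  -1.6]
 [ 0.   1.2]
 [-0.1 -1.3]
 [ 0.6  0.7]
 [-0.1 -0.1]
 [-0.9 -0.5]
 [-0.3 -0.3]
 [ 0.8 -0.9]
 [ 0.6  0.1]
 [-0.7 -0.2]
 [ 0.5 -0.6]
 [-1.9  0.1]
 [ 0.1  0.9]
 [-1.6  0.9]
 [-0.4  0.8]
 [ 1.1 -0.4]
 [-1.7 -0.5]]
[ 0.5283 -0.0516  0.0297 -1.2984  0.4114]
```

View pics/new_top.png

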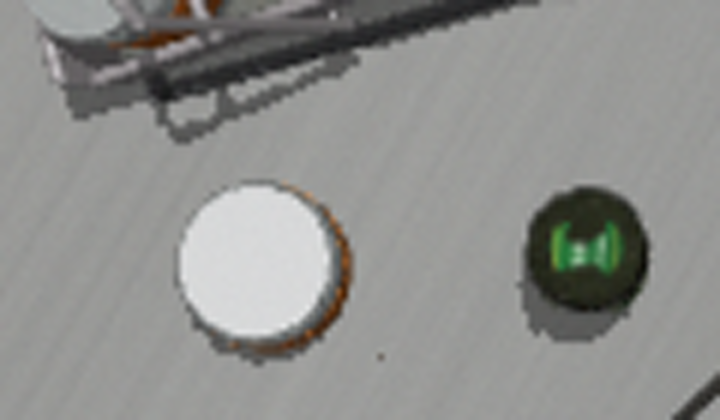

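View pics/tray.png

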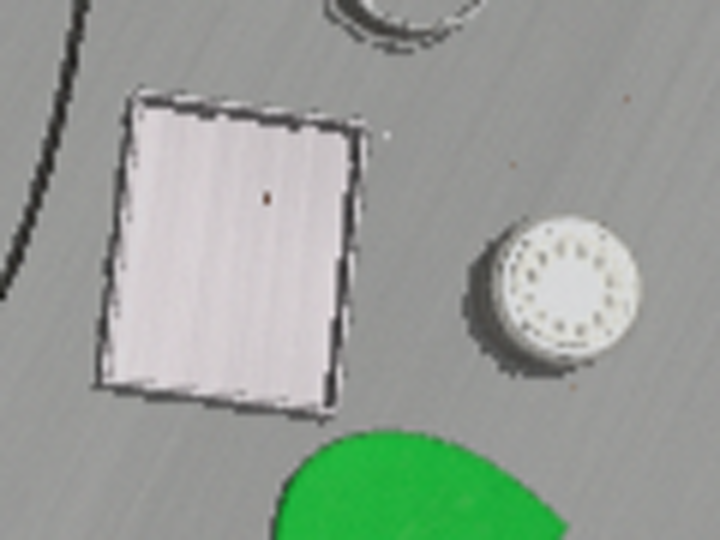

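```bash
cat >> h.py <<'E'
from scipy.spatial.transform import Rotation as Ro
LP=np.array([0.5288,-0.0524,0.0285,-1.2999])
LR=Ro.from_euler('ZY',[LP[3],-0.42]).as_matrix(); LO=LP[:3]
def l2w(x,y,z): return LR@(np.array([x,y,z])/1e3)+LO
def w2l(p): return (LR.T@(np.array(p)-LO)*1e3).round(1)
RL=np.c_[-LR[:,0],LR[:,1],-LR[:,2]]   # tool leaning like tins, y=lane y
def Rd(yaw): return Ro.from_euler('xyz',[np.pi,0,yaw]).as_matrix()
def cur():
    s=bot.observe(); return s['position'],Ro.from_euler('xyz',s['tool_rot']).as_matrix(),s
def plan(pts,n=None,start=None,lim=0.95,rn=None):
    """pts: list of (pos,R) ; prints rows"""
    p,R,_=cur() if start is None else (*start,None)
    out=[]
    for P,Q in pts:
        k=1
        while True:
            rv=(Ro.from_matrix(R.T@Q)).as_rotvec(); 
            rows=[];pp=p.copy();RR=R.copy()
            for i in range(k):
                tgt=p+(P-p)*(i+1)/k
                d=RR.T@(tgt-pp)/.025; w=np.round(rv/k/(2*np.pi),4); d=np.round(d,3)
                rows.append(list(d)+list(w)); pp=pp+RR@(d*.025); RR=RR@Ro.from_rotvec(w*2*np.pi).as_matrix()
            if max(abs(np.array(rows)[:,:3]).max(),np.linalg.norm(rv)/k/np.radians(9.5)*.95)<=lim: break
            k+=1
        out+=rows;p,R=pp,RR
        print('-- seg',k)
        for i in range(0,k,8): print('[['+'],['.join(','.join(('%.4f'%v).rstrip('0').rstrip('.') if abs(v)>5e-5 else '0' for v in r) for r in rows[i:i+8])+']]')
    return p,R
def st():
    p,R,s=cur(); print('t',round(float(s['clock']),2),'p',p.round(4),'lane',w2l(p),'rot',s['tool_rot'].round(3),'F',s['force'].round(1),'w',round(float(s['grip_width']),4),'q',s['qpos'].round(2),
     'tiltLane',np.degrees(Ro.from_matrix(RL.T@R).as_rotvec()).round(1))
E
python3 - <<'E'
from h import *
T=pickle.load(open('pics/top1.pkl','rb'));S=pickle.load(open('pics/side1.pkl','rb'))
W=pickle.load(open('pics/wrist0.pkl','rb'))
p,R,_=cur(); print('cam in tool',(R.T@(-np.array(W['R']).T@np.array(W['t'])-p)).round(3))
print('new',atz(T,(262.5,303.3),.066).round(4),'jar',atz(T,(587/6+220,250/6+260),.105).round(3))
c=np.array([[135,92],[365,125],[335,415],[100,385]])/6+[370,235]
C=np.array([atz(T,q,.018) for q in c]);print('tray',C.round(3),C.mean(0).round(4),[np.linalg.norm(C[i]-C[i-1]).round(3) for i in range(4)])
print('tins',[l2w(x,0,66).round(3) for x in (33,97,161)])
print('hover',l2w(33,0,135).round(3)); print(np.round(Ro.from_matrix(RL).as_euler('xyz'),3))
hp=l2w(33,0,135); plan([(hp,RL)])
E
```

```text
cam in tool [ 0.076 -0.    -0.143]
new [ 0.418  -0.1161  0.066 ] jar [ 0.417 -0.243  0.105]
tray [[ 0.542 -0.425  0.018]
 [ 0.527 -0.518  0.018]
 [ 0.411 -0.499  0.018]
 [ 0.425 -0.406  0.018]] [ 0.4762 -0.4623  0.018 ] [np.float64(0.119), np.float64(0.094), np.float64(0.118), np.float64(0.094)]
tins [array([ 0.53 , -0.056,  0.102]), array([ 0.545, -0.112,  0.128]), array([ 0.561, -0.168,  0.154])]
hover [ 0.522 -0.028  0.165]
[3.142 0.42  1.842]
-- seg 29
[[-0.709,-0.728,0.091,0.0012,-0.0021,0.0057],[-0.733,-0.701,0.106,0.0012,-0.0021,0.0057],[-0.756,-0.673,0.121,0.0012,-0.0021,0.0057],[-0.777,-0.645,0.136,0.0012,-0.0021,0.0057],[-0.799,-0.616,0.152,0.0012,-0.0021,0.0057],[-0.818,-0.586,0.166,0.0012,-0.0021,0.0057],[-0.836,-0.554,0.182,0.0012,-0.0021,0.0057],[-0.853,-0.523,0.197,0.0012,-0.0021,0.0057]]
[[-0.869,-0.491,0.212,0.0012,-0.0021,0.0057],[-0.882,-0.457,0.227,0.0012,-0.0021,0.0057],[-0.895,-0.424,0.242,0.0012,-0.0021,0.0057],[-0.907,-0.39,0.258,0.0012,-0.0021,0.0057],[-0.916,-0.355,0.272,0.0012,-0.0021,0.0057],[-0.925,-0.32,0.286,0.0012,-0.0021,0.0057],[-0.932,-0.285,0.302,0.0012,-0.0021,0.0057],[-0.937,-0.249,0.315,0.0012,-0.0021,0.0057]]
[[-0.941,-0.213,0.33,0.0012,-0.0021,0.0057],[-0.944,-0.176,0.344,0.0012,-0.0021,0.0057],[-0.945,-0.14,0.357,0.0012,-0.0021,0.0057],[-0.944,-0.104,0.371,0.0012,-0.0021,0.0057],[-0.942,-0.067,0.384,0.0012,-0.0021,0.0057],[-0.939,-0.03,0.396,0.0012,-0.0021,0.0057],[-0.934,0.007,0.409,0.0012,-0.0021,0.0057],[-0.928,0.043,0.421,0.0012,-0.0021,0.0057]]
[[-0.92,0.079,0.433,0.0012,-0.0021,0.0057],[-0.911,0.115,0.444,0.0012,-0.0021,0.0057],[-0.899,0.151,0.456,0.0012,-0.0021,0.0057],[-0.888,0.187,0.465,0.0012,-0.0021,0.0057],[-0.875,0.222,0.476,0.0012,-0.0021,0.0057]]
```

```bash
python3 -m handwheel '[[-0.75,-0.7,0.05,0.0012,-0.002,0.0057],[-0.75,-0.7,0.05,0.0012,-0.002,0.0057],[-0.77,-0.67,0.1,0.0012,-0.002,0.0057],[-0.78,-0.65,0.1,0.0012,-0.002,0.0057],[-0.8,-0.62,0.1,0.0012,-0.002,0.0057],[-0.82,-0.6,0.1,0.0012,-0.002,0.0057],[-0.84,-0.55,0.15,0.0012,-0.002,0.0057],[-0.85,-0.52,0.15,0.0012,-0.002,0.0057]]' -1 40; python3 -c "
from h import *
st();plan([(l2w(33,0,150),RL)])"
```

```text
clock: 1.65
position: [0.2548, 0.4304, 0.2214]
tool_rot: [-3.096, 0.109, 2.613]
force: [-0.4, -0.1, -0.5]
grip_width: 0.0852
t 1.65 p [0.2548 0.4304 0.2214] lane [-413.  -134.8  395.8] rot [-3.096  0.109  2.613] F [-0.4 -0.1 -0.5] w 0.0852 q [-1.3   0.37  0.1   1.9   0.08  0.94 -0.21] tiltLane [ -9.1  16.  -43.2]
-- seg 21
[[-0.858,-0.481,0.197,0.0012,-0.0021,0.0057],[-0.872,-0.449,0.212,0.0012,-0.0021,0.0057],[-0.885,-0.416,0.227,0.0012,-0.0021,0.0057],[-0.896,-0.382,0.242,0.0012,-0.0021,0.0057],[-0.905,-0.348,0.256,0.0012,-0.0021,0.0057],[-0.914,-0.313,0.271,0.0012,-0.0021,0.0057],[-0.921,-0.278,0.285,0.0012,-0.0021,0.0057],[-0.926,-0.243,0.3,0.0012,-0.0021,0.0057]]
[[-0.931,-0.208,0.313,0.0012,-0.0021,0.0057],[-0.933,-0.171,0.327,0.0012,-0.0021,0.0057],[-0.934,-0.136,0.34,0.0012,-0.0021,0.0057],[-0.933,-0.1,0.354,0.0012,-0.0021,0.0057],[-0.932,-0.063,0.367,0.0012,-0.0021,0.0057],[-0.929,-0.028,0.379,0.0012,-0.0021,0.0057],[-0.924,0.009,0.392,0.0012,-0.0021,0.0057],[-0.917,0.045,0.403,0.0012,-0.0021,0.0057]]
[[-0.91,0.08,0.415,0.0012,-0.0021,0.0057],[-0.901,0.116,0.426,0.0012,-0.0021,0.0057],[-0.891,0.152,0.437,0.0012,-0.0021,0.0057],[-0.878,0.186,0.448,0.0012,-0.0021,0.0057],[-0.865,0.221,0.457,0.0012,-0.0021,0.0057]]
```

```bash
python3 -m handwheel '[[-0.85,-0.48,0.2,0.0012,-0.0021,0.0057],[-0.87,-0.45,0.2,0.0012,-0.0021,0.0057],[-0.88,-0.42,0.2,0.0012,-0.0021,0.0057],[-0.9,-0.38,0.2,0.0012,-0.0021,0.0057],[-0.9,-0.35,0.25,0.0012,-0.0021,0.0057],[-0.91,-0.3,0.25,0.0012,-0.0021,0.0057],[-0.92,-0.28,0.25,0.0012,-0.0021,0.0057],[-0.93,-0.25,0.3,0.0012,-0.0021,0.0057]]'; python3 -m handwheel '[[-0.93,-0.2,0.3,0.0012,-0.0021,0.0057],[-0.93,-0.17,0.3,0.0012,-0.0021,0.0057],[-0.93,-0.14,0.3,0.0012,-0.0021,0.0057],[-0.93,-0.1,0.3,0.0012,-0.0021,0.0057],[-0.93,-0.06,0.35,0.0012,-0.0021,0.0057],[-0.93,-0.03,0.35,0.0012,-0.0021,0.0057],[-0.92,0,0.35,0.0012,-0.0021,0.0057],[-0.92,0.05,0.35,0.0012,-0.0021,0.0057]]';  python3 -c "
from h import *
st();plan([(l2w(33,0,140),RL)])"
```

```text
clock: 2.65
position: [0.3558, 0.2589, 0.2084]
tool_rot: [-3.084, 0.23, 2.328]
force: [1.0, -0.1, 0.1]
grip_width: 0.0853
clock: 3.65
position: [0.4563, 0.0887, 0.1986]
tool_rot: [-3.107, 0.349, 2.035]
force: [0.5, 1.7, -0.2]
grip_width: 0.0854
t 3.65 p [0.4563 0.0887 0.1986] lane [-72.5 -32.1 218.6] rot [-3.107  0.349  2.035] F [ 0.5  1.7 -0.2] w 0.0854 q [-0.92  0.37  0.45  2.09  0.27  0.78 -0.24] tiltLane [ -2.2   3.9 -10.3]
-- seg 5
[[-0.914,0.074,0.576,0.0012,-0.0021,0.0057],[-0.904,0.112,0.587,0.0012,-0.0021,0.0057],[-0.891,0.148,0.598,0.0012,-0.0021,0.0057],[-0.877,0.184,0.609,0.0012,-0.0021,0.0057],[-0.861,0.22,0.618,0.0012,-0.0021,0.0057]]
```

```bash
python3 -m handwheel '[[-0.9,0.07,0.57,0.0012,-0.0021,0.0057],[-0.9,0.1,0.58,0.0012,-0.0021,0.0057],[-0.9,0.15,0.6,0.0012,-0.0021,0.0057],[-0.88,0.18,0.6,0.0012,-0.0021,0.0057],[-0.86,0.22,0.6,0.0012,-0.0021,0.0057],[0,0,0,0,0,0]]';  python3 -c "
from h import *
st();f=grab('wrist','w1');
T=grab('top','t2'); cv2.imwrite('pics/t2c.png',cv2.resize(T['pixels'][150:330,150:390],None,fx=3.2,fy=3.2))
plan([(l2w(33,0,25),RL)])"
```

```text
clock: 4.4
position: [0.5208, -0.0269, 0.17]
tool_rot: [-3.14, 0.419, 1.843]
force: [-0.2, 1.0, -0.2]
grip_width: 0.0854
t 4.4 p [ 0.5208 -0.0269  0.17  ] lane [ 33.3  -0.9 140.1] rot [-3.14   0.419  1.843] F [-0.2  1.  -0.2] w 0.0854 q [-0.72  0.51  0.53  2.04  0.28  0.67 -0.2 ] tiltLane [ 0.1  0.  -0.1]
-- seg 5
[[-0.013,0.006,0.929,0,-0.0001,0.0001],[-0.013,0.007,0.929,0,-0.0001,0.0001],[-0.012,0.006,0.929,0,-0.0001,0.0001],[-0.011,0.006,0.929,0,-0.0001,0.0001],[-0.011,0.007,0.929,0,-0.0001,0.0001]]
```

View pics/w1.png

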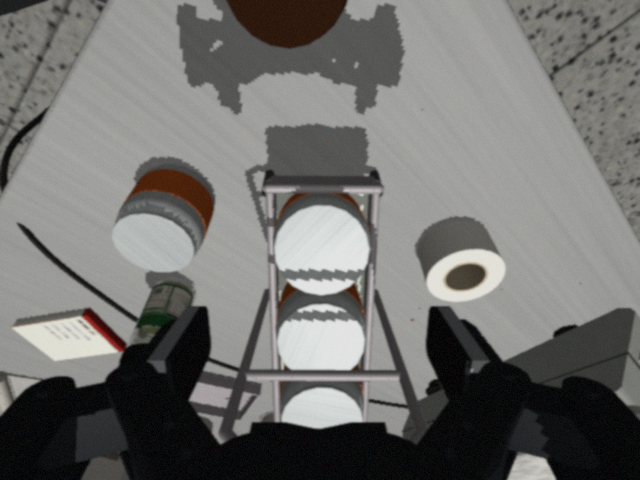

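View pics/t2c.png

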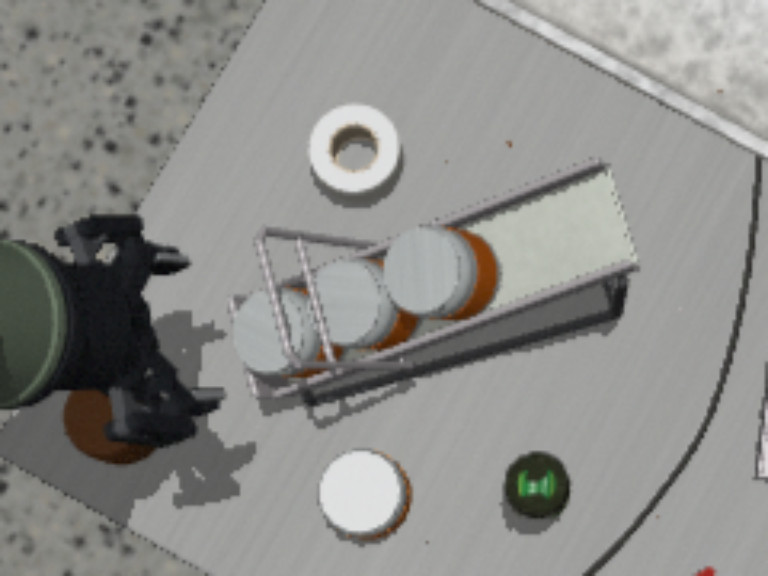

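```bash
python3 -c "
from h import *
W=pickle.load(open('pics/w1.pkl','rb'))
print(proj(W,[l2w(33,0,66),l2w(97,0,66),l2w(96,-46,150),l2w(96,46,150),l2w(0,-35,48),l2w(0,35,48)]).round(0))
p,R,_=cur(); print('tcp', proj(W,[p,p+R@[0,0,.05],p+R@[0,0,.1]]).round(0))
"
```

```text
[[319. 251.]
 [319. 341.]
 [217. 443.]
 [421. 444.]
 [264. 193.]
 [374. 193.]]
tcp [[317. 306.]
 [317. 263.]
 [318. 237.]]
```

```bash
python3 -c "
from h import *
W=pickle.load(open('pics/w1.pkl','rb'))
p,R,_=cur()
for d in (0,.005,.01,.013,.018): print(d, proj(W,[p+R@[.011,.0425,-d],p+R@[-.011,.0425,-d]]).round(0).tolist())
a=cv2.resize(W['pixels'][280:420,400:560],None,fx=4,fy=4); cv2.imwrite('pics/wf.png',a)
plan([(l2w(32,1.8,22),RL)])
"
```

```text
0 [[420.0, 282.0], [416.0, 328.0]]
0.005 [[423.0, 287.0], [419.0, 335.0]]
0.01 [[426.0, 292.0], [422.0, 341.0]]
0.013 [[429.0, 295.0], [424.0, 346.0]]
0.018 [[432.0, 301.0], [427.0, 353.0]]
-- seg 6
[[-0.004,0.017,0.794,0,-0.0001,0.0001],[-0.004,0.018,0.794,0,-0.0001,0.0001],[-0.004,0.017,0.794,0,-0.0001,0.0001],[-0.003,0.017,0.794,0,-0.0001,0.0001],[-0.002,0.018,0.795,0,-0.0001,0.0001],[-0.002,0.017,0.794,0,-0.0001,0.0001]]
```

View pics/wf.png

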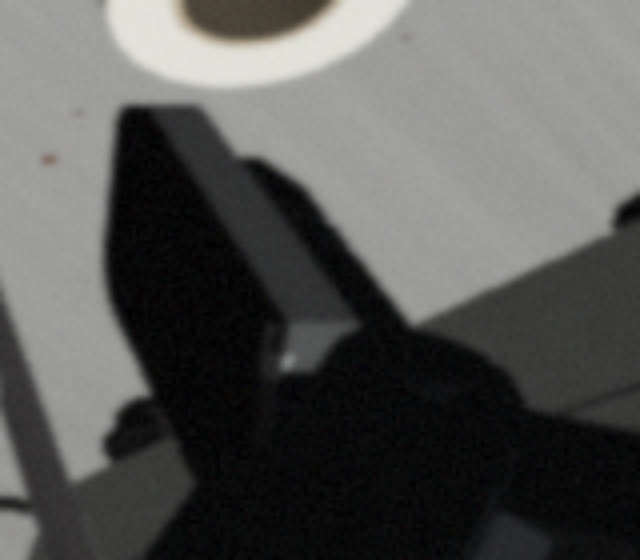

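```bash
python3 -m handwheel '[[0,0.02,0.8,0,0,0],[0,0.02,0.8,0,0,0],[0,0.02,0.8,0,0,0],[0,0.02,0.8,0,0,0],[0,0.02,0.8,0,0,0],[0,0.02,0.8,0,0,0],[0,0,0,0,0,0]]';  python3 -m handwheel '[[0,0,0,0,0,0],[0,0,0,0,0,0],[0,0,0,0,0,0],[0,0,0,0,0,0]]' 1 40; python3 -c "
from h import *
st();grab('wrist','w2')"
```

```text
clock: 5.38
position: [0.5359, -0.0706, 0.0602]
tool_rot: [-3.139, 0.418, 1.847]
force: [-0.4, -0.0, -0.2]
grip_width: 0.0856
clock: 5.88
position: [0.5367, -0.0698, 0.0619]
tool_rot: [3.141, 0.417, 1.846]
force: [-3.6, 3.5, 10.5]
grip_width: 0.0627
t 5.88 p [ 0.5367 -0.0698  0.0619] lane [30.9  2.9 22.8] rot [3.141 0.417 1.846] F [-3.6  3.5 10.5] w 0.0627 q [-0.58  0.72  0.49  2.07  0.27  0.39 -0.18] tiltLane [-0.1  0.2 -0.2]
```

View pics/w2.png

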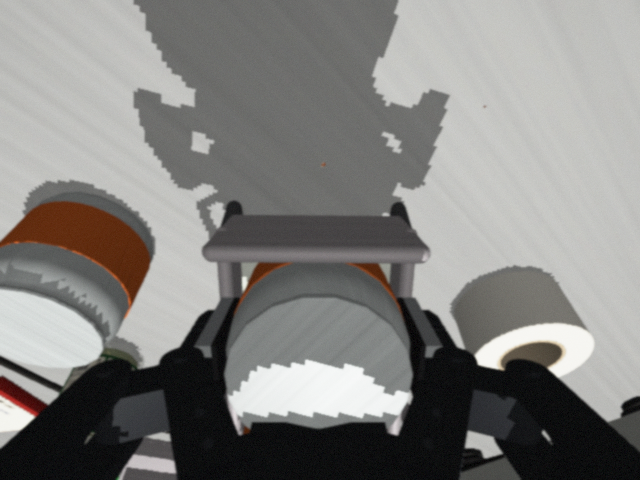

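```bash
python3 -m handwheel '[[0,0,-0.2,0,0,0],[0,0,-0.4,0,0,0],[0,0,-0.5,0,0,0],[0,0,-0.6,0,0,0],[0,0,-0.7,0,0,0],[0,0,-0.7,0,0,0],[0,0,-0.7,0,0,0]]';  python3 -c "
from h import *
st();grab('wrist','w3')"
```

```text
clock: 6.8
position: [0.5259, -0.0329, 0.149]
tool_rot: [-3.141, 0.417, 1.846]
force: [-0.0, 0.1, -1.2]
grip_width: 0.0631
t 6.8 p [ 0.5259 -0.0329  0.149 ] lane [ 31.3   2.4 118. ] rot [-3.141  0.417  1.846] F [-0.   0.1 -1.2] w 0.0631 q [-0.69  0.55  0.52  2.04  0.27  0.61 -0.19] tiltLane [-0.1  0.1 -0.2]
```

View pics/w3.png

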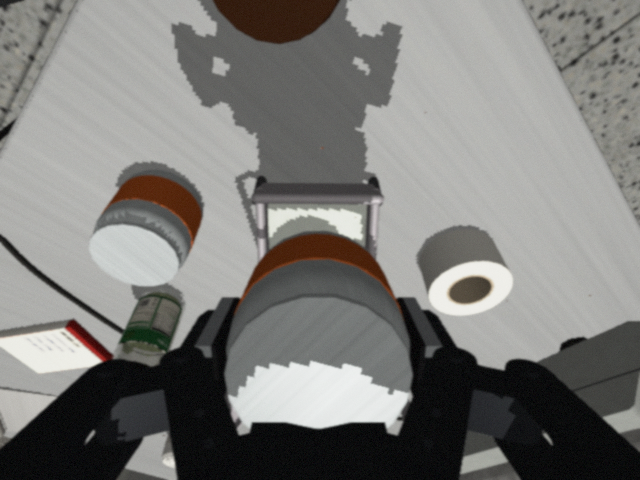

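```bash
python3 -c "
from h import *
st();p,R,_=cur()
plan([(p+R@[0,0,-.12],R),(np.array([.476,-.462,.13]),Rd(1.4))])"
```

```text
t 6.85 p [ 0.5265 -0.0321  0.1505] lane [ 31.3   3.3 119.6] rot [3.14  0.417 1.845] F [2.9 1.1 1.9] w 0.0626 q [-0.7   0.55  0.52  2.04  0.27  0.61 -0.19] tiltLane [-0.2  0.2 -0.2]
-- seg 6
[[0,0,-0.8,0,0,0],[0,0,-0.8,0,0,0],[0,0,-0.8,0,0,0],[0,0,-0.8,0,0,0],[0,0,-0.8,0,0,0],[0,0,-0.8,0,0,0]]
-- seg 20
[[-0.715,-0.331,0.601,0.0008,0.0033,0.0035],[-0.734,-0.312,0.587,0.0008,0.0033,0.0035],[-0.754,-0.293,0.574,0.0008,0.0033,0.0035],[-0.771,-0.274,0.559,0.0008,0.0033,0.0035],[-0.788,-0.253,0.544,0.0008,0.0033,0.0035],[-0.805,-0.233,0.529,0.0008,0.0033,0.0035],[-0.82,-0.213,0.514,0.0008,0.0033,0.0035],[-0.836,-0.192,0.497,0.0008,0.0033,0.0035]]
[[-0.85,-0.171,0.48,0.0008,0.0033,0.0035],[-0.862,-0.15,0.464,0.0008,0.0033,0.0035],[-0.876,-0.128,0.446,0.0008,0.0033,0.0035],[-0.887,-0.107,0.429,0.0008,0.0033,0.0035],[-0.898,-0.085,0.411,0.0008,0.0033,0.0035],[-0.908,-0.063,0.392,0.0008,0.0033,0.0035],[-0.916,-0.041,0.374,0.0008,0.0033,0.0035],[-0.926,-0.02,0.354,0.0008,0.0033,0.0035]]
[[-0.932,0.003,0.336,0.0008,0.0033,0.0035],[-0.939,0.026,0.316,0.0008,0.0033,0.0035],[-0.944,0.047,0.296,0.0008,0.0033,0.0035],[-0.949,0.07,0.276,0.0008,0.0033,0.0035]]
```

```bash
python3 -m handwheel '[[0,0,-0.9,0,0,0],[0,0,-0.95,0,0,0],[0,0,-0.95,0,0,0],[0,0,-0.95,0,0,0],[0,0,-0.95,0,0,0],[0,0,-0.9,0,0,0]]';  python3 -c "
from h import *
st();p,R,_=cur()
R1=Rd(1.62)@Ro.from_euler('y',-.0).as_matrix()
plan([(np.array([.485,-.24,.285]),R1),(np.array([.476,-.462,.12]),Rd(1.4))])"
```

```text
clock: 7.6
position: [0.5104, 0.0215, 0.2767]
tool_rot: [-3.141, 0.417, 1.846]
force: [-0.1, -0.2, -1.7]
grip_width: 0.0624
t 7.6 p [0.5104 0.0215 0.2767] lane [ 31.7   2.  257.7] rot [-3.141  0.417  1.846] F [-0.1 -0.2 -1.7] w 0.0624 q [-0.86  0.34  0.56  1.93  0.29  0.96 -0.22] tiltLane [-0.1  0.2 -0.2]
-- seg 11
[[-0.826,-0.347,0.333,0.0007,0.006,0.0032],[-0.845,-0.328,0.304,0.0007,0.006,0.0032],[-0.862,-0.311,0.272,0.0007,0.006,0.0032],[-0.878,-0.291,0.241,0.0007,0.006,0.0032],[-0.892,-0.273,0.209,0.0007,0.006,0.0032],[-0.905,-0.254,0.176,0.0007,0.006,0.0032],[-0.915,-0.235,0.143,0.0007,0.006,0.0032],[-0.925,-0.216,0.109,0.0007,0.006,0.0032]]
[[-0.933,-0.196,0.075,0.0007,0.006,0.0032],[-0.938,-0.178,0.041,0.0007,0.006,0.0032],[-0.943,-0.159,0.006,0.0007,0.006,0.0032]]
-- seg 10
[[-0.884,-0.079,0.661,0,0,0.0035],[-0.886,-0.06,0.661,0,0,0.0035],[-0.887,-0.04,0.661,0,0,0.0035],[-0.888,-0.021,0.661,0,0,0.0035],[-0.888,-0.001,0.661,0,0,0.0035],[-0.888,0.018,0.661,0,0,0.0035],[-0.887,0.038,0.661,0,0,0.0035],[-0.886,0.058,0.661,0,0,0.0035]]
[[-0.885,0.077,0.661,0,0,0.0035],[-0.882,0.096,0.661,0,0,0.0035]]
```

```bash
python3 -m handwheel '[[-0.82,-0.35,0.33,0.0007,0.006,0.0032],[-0.84,-0.33,0.3,0.0007,0.006,0.0032],[-0.86,-0.31,0.27,0.0007,0.006,0.0032],[-0.88,-0.29,0.24,0.0007,0.006,0.0032],[-0.9,-0.27,0.21,0.0007,0.006,0.0032],[-0.9,-0.25,0.18,0.0007,0.006,0.0032],[-0.92,-0.23,0.14,0.0007,0.006,0.0032],[-0.92,-0.22,0.11,0.0007,0.006,0.0032]]'; python3 -m handwheel '[[-0.93,-0.2,0.07,0.0007,0.006,0.0032],[-0.94,-0.18,0.04,0.0007,0.006,0.0032],[-0.94,-0.16,0,0.0007,0.006,0.0032]]'; python3 -c "
from h import *
st();p,R,_=cur()
plan([(np.array([.476,-.462,.12]),Rd(1.4))])"
```

```text
clock: 8.6
position: [0.492, -0.1694, 0.2823]
tool_rot: [3.133, 0.113, 1.68]
force: [-0.4, -0.3, -1.3]
grip_width: 0.0624
clock: 8.98
position: [0.4849, -0.2405, 0.2848]
tool_rot: [-3.14, -0.0, 1.62]
force: [0.3, -0.0, -1.5]
grip_width: 0.0629
t 8.97 p [ 0.4849 -0.2405  0.2848] lane [259.3 -92.6 164.9] rot [-3.14 -0.    1.62] F [ 0.3 -0.  -1.5] w 0.0629 q [-0.07  0.37  0.56  1.78 -0.22  1.06  0.62] tiltLane [ 2.8 24.  12.5]
-- seg 10
[[-0.883,-0.078,0.659,0,0,0.0035],[-0.885,-0.059,0.66,0,0,0.0035],[-0.885,-0.04,0.659,0,0,0.0035],[-0.887,-0.02,0.66,0,0,0.0035],[-0.886,0,0.659,0,0,0.0035],[-0.887,0.019,0.66,0,0,0.0035],[-0.885,0.038,0.659,0,0,0.0035],[-0.885,0.058,0.66,0,0,0.0035]]
[[-0.883,0.077,0.659,0,0,0.0035],[-0.881,0.097,0.66,0,0,0.0035]]
```

```bash
python3 -m handwheel '[[-0.88,-0.08,0.66,0,0,0.0035],[-0.88,-0.06,0.66,0,0,0.0035],[-0.88,-0.04,0.66,0,0,0.0035],[-0.89,-0.02,0.66,0,0,0.0035],[-0.89,0,0.66,0,0,0.0035],[-0.89,0.02,0.66,0,0,0.0035],[-0.89,0.04,0.66,0,0,0.0035],[-0.88,0.06,0.66,0,0,0.0035]]'; python3 -m handwheel '[[-0.88,0.08,0.66,0,0,0.0035],[-0.88,0.1,0.66,0,0,0.0035],[0,0,0,0,0,0]]'; python3 -c "
from h import *
st();p,R,_=cur();T=grab('top','t3');grab('wrist','w4')
r=bot.trace(T,'lane_rack')
cv2.imwrite('pics/t3c.png',cv2.resize(T['pixels'][180:330,200:500],None,fx=2.6,fy=2.6))
print(proj(T,[[.4762,-.4623,.003],p+R@[0,0,.022]]))
plan([(np.array([.476,-.462,.03]),Rd(1.4))])"
```

```text
clock: 9.98
position: [0.4781, -0.4178, 0.1525]
tool_rot: [-3.14, 0.002, 1.444]
force: [0.1, -0.4, -1.3]
grip_width: 0.0626
clock: 10.35
position: [0.4753, -0.4624, 0.1189]
tool_rot: [-3.138, 0.002, 1.399]
force: [-0.0, 0.3, -1.6]
grip_width: 0.063
t 10.35 p [ 0.4753 -0.4624  0.1189] lane [ 384.5 -161.3  -72.7] rot [-3.138e+00  2.000e-03  1.399e+00] F [-0.   0.3 -1.6] w 0.063 q [ 0.38  0.77  0.5   1.6  -0.44  0.89  0.86] tiltLane [ 5.5 23.6 24.9]
[[408.05395428 277.8018094 ]
 [414.30463388 273.91365749]]
-- seg 4
[[-0.011,-0.006,0.904,0,0.0001,0.0001],[-0.012,-0.006,0.904,0,0.0001,0.0001],[-0.012,-0.006,0.904,0,0.0001,0.0001],[-0.012,-0.006,0.904,0,0.0001,0.0001]]
```

View pics/t3c.png

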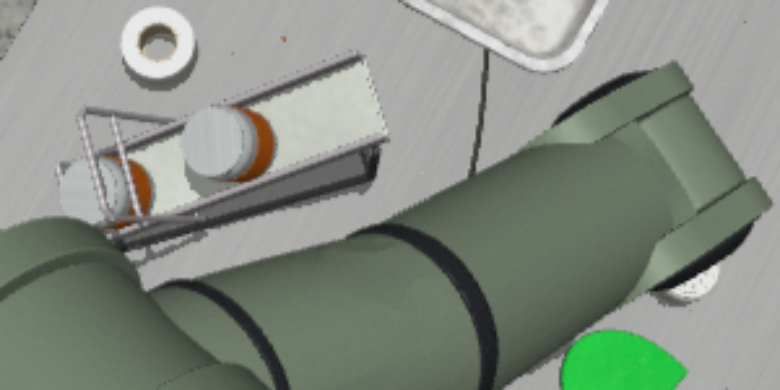

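View pics/w4.png

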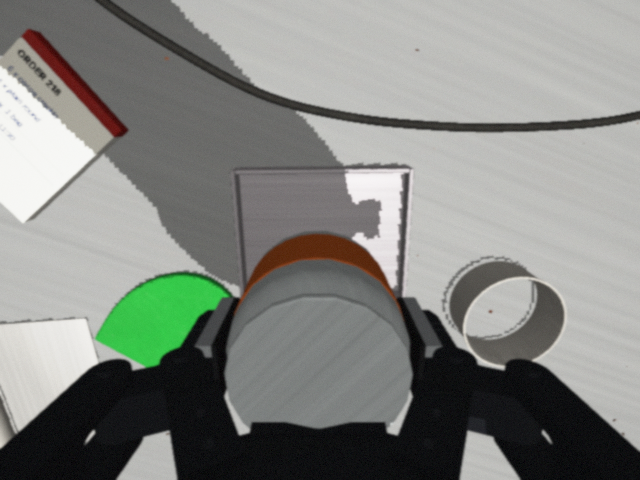

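```bash
python3 -m handwheel '[[0,0.02,0.8,0,0,0],[0,0.02,0.85,0,0,0],[0,0.02,0.85,0,0,0],[0,0.02,0.7,0,0,0],[0,0.02,0.3,0,0,0],[0,0,0,0,0,0]]'; python3 -m handwheel '[[0,0,0.06,0,0,0],[0,0,0.06,0,0,0]]';python3 -m handwheel '[[0,0,0.04,0,0,0],[0,0,0,0,0,0]]'
```

```text
clock: 11.25
position: [0.4787, -0.4621, 0.0319]
tool_rot: [-3.14, 0.002, 1.401]
force: [0.0, 0.3, -1.0]
grip_width: 0.0632
clock: 11.5
position: [0.4791, -0.4623, 0.0299]
tool_rot: [-3.141, 0.002, 1.401]
force: [0.6, -0.1, -1.1]
grip_width: 0.0629
clock: 11.75
position: [0.4789, -0.4621, 0.0285]
tool_rot: [-3.14, 0.002, 1.401]
force: [0.2, 0.4, -1.5]
grip_width: 0.0623
```

```bash
python3 -m handwheel '[[0,0,0.06,0,0,0],[0,0,0,0,0,0]]'; python3 -m handwheel '[[0,0,0.04,0,0,0],[0,0,0,0,0,0]]'
```

```text
clock: 12.0
position: [0.4788, -0.462, 0.0268]
tool_rot: [-3.14, 0.002, 1.401]
force: [0.7, 0.6, -1.6]
grip_width: 0.0632
clock: 12.25
position: [0.4788, -0.4621, 0.0258]
tool_rot: [-3.14, 0.002, 1.401]
force: [-0.3, 0.2, -1.8]
grip_width: 0.0628
```

```bash
python3 -m handwheel '[[0,0,0.04,0,0,0],[0,0,0,0,0,0]]'; python3 -m handwheel '[[0,0,0.04,0,0,0],[0,0,0,0,0,0]]'
```

```text
clock: 12.5
position: [0.4788, -0.4621, 0.0248]
tool_rot: [-3.14, 0.002, 1.401]
force: [0.1, 0.1, -1.2]
grip_width: 0.0631
clock: 12.75
position: [0.4789, -0.4621, 0.0239]
tool_rot: [-3.14, 0.002, 1.401]
force: [-0.9, 0.1, -0.2]
grip_width: 0.0633
```

```bash
python3 -m handwheel '[[0,0,0.04,0,0,0],[0,0,0,0,0,0]]'; python3 -m handwheel '[[0,0,0,0,0,0],[0,0,0,0,0,0],[0,0,0,0,0,0]]' -1; python3 -m handwheel '[[0,0,-0.3,0,0,0],[0,0,-0.7,0,0,0],[0,0,-0.9,0,0,0],[0,0,-0.9,0,0,0]]';python3 -c "
from h import *
st();grab('wrist','w5')"
```

```text
clock: 13.0
position: [0.4788, -0.4624, 0.0237]
tool_rot: [-3.141, 0.002, 1.401]
force: [-4.1, 3.8, 12.2]
grip_width: 0.0627
clock: 13.38
position: [0.4789, -0.4621, 0.0228]
tool_rot: [-3.14, 0.002, 1.401]
force: [0.1, -0.6, 0.1]
grip_width: 0.0854
clock: 13.88
position: [0.4792, -0.4622, 0.0952]
tool_rot: [-3.141, 0.002, 1.401]
force: [-0.7, -0.1, -0.4]
grip_width: 0.0856
t 13.88 p [ 0.4792 -0.4622  0.0952] lane [ 375.6 -157.5  -94.7] rot [-3.141e+00  2.000e-03  1.401e+00] F [-0.7 -0.1 -0.4] w 0.0856 q [ 0.38  0.8   0.48  1.61 -0.46  0.85  0.87] tiltLane [ 5.4 23.5 24.9]
```

View pics/w5.png

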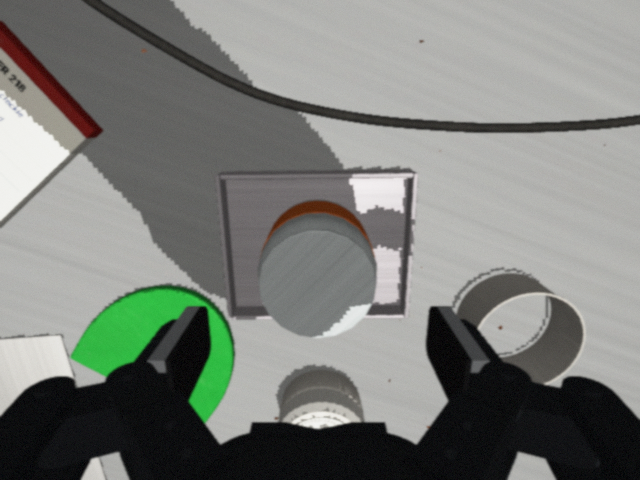

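```bash
python3 -c "
from h import *
plan([(np.array([.465,-.38,.2]),Rd(1.52)),(np.array([.418,-.116,.16]),Rd(2.0))])"
```

```text
-- seg 5
[[0.633,-0.229,-0.819,0.0001,0.0001,-0.0038],[0.638,-0.214,-0.818,0.0001,0.0001,-0.0038],[0.645,-0.2,-0.818,0.0001,0.0001,-0.0038],[0.649,-0.184,-0.817,0.0001,0.0001,-0.0038],[0.654,-0.17,-0.817,0.0001,0.0001,-0.0038]]
-- seg 12
[[0.871,-0.201,0.133,0,0,-0.0064],[0.878,-0.166,0.132,0,0,-0.0064],[0.885,-0.13,0.133,0,0,-0.0064],[0.889,-0.095,0.132,0,0,-0.0064],[0.892,-0.059,0.133,0,0,-0.0064],[0.893,-0.023,0.132,0,0,-0.0064],[0.894,0.013,0.133,0,0,-0.0064],[0.893,0.049,0.133,0,0,-0.0064]]
[[0.89,0.085,0.132,0,0,-0.0064],[0.885,0.121,0.133,0,0,-0.0064],[0.881,0.155,0.132,0,0,-0.0064],[0.873,0.192,0.133,0,0,-0.0064]]
```

```bash
python3 -m handwheel '[[0.63,-0.23,-0.82,0,0,-0.0038],[0.64,-0.21,-0.82,0,0,-0.0038],[0.64,-0.2,-0.82,0,0,-0.0038],[0.65,-0.18,-0.82,0,0,-0.0038],[0.65,-0.17,-0.82,0,0,-0.0038]]'; python3 -m handwheel '[[0.87,-0.2,0.13,0,0,-0.0064],[0.88,-0.17,0.13,0,0,-0.0064],[0.88,-0.13,0.13,0,0,-0.0064],[0.89,-0.1,0.13,0,0,-0.0064],[0.89,-0.06,0.13,0,0,-0.0064],[0.89,-0.02,0.13,0,0,-0.0064],[0.89,0.01,0.13,0,0,-0.0064],[0.89,0.05,0.13,0,0,-0.0064]]';  python3 -m handwheel '[[0.89,0.08,0.13,0,0,-0.0064],[0.89,0.12,0.13,0,0,-0.0064],[0.88,0.16,0.13,0,0,-0.0064],[0.87,0.19,0.13,0,0,-0.0064],[0,0,0,0,0,0]]'; python3 -c "
from h import *
st();f=grab('wrist','w6'); p,R,_=cur()
print(proj(f,[[.418,-.116,.066],p,p+R@[0,0,.094]]).round(0))
plan([(np.array([.418,-.116,.023]),Rd(2.0))])"
```

```text
clock: 14.55
position: [0.4643, -0.3786, 0.1971]
tool_rot: [-3.141, 0.002, 1.521]
force: [0.4, -0.1, 0.1]
grip_width: 0.0853
clock: 15.55
position: [0.4327, -0.2025, 0.1693]
tool_rot: [-3.14, 0.001, 1.844]
force: [0.8, -0.4, 0.1]
grip_width: 0.0856
clock: 16.18
position: [0.4167, -0.1138, 0.1558]
tool_rot: [-3.139, 0.0, 2.006]
force: [1.1, -0.1, 0.8]
grip_width: 0.0854
t 16.18 p [ 0.4167 -0.1138  0.1558] lane [  78.5 -124.4  104.3] rot [-3.139  0.     2.006] F [ 1.1 -0.1  0.8] w 0.0854 q [-0.19  0.36  0.4   2.17 -0.23  0.64  0.8 ] tiltLane [-1.8 24.  -9.3]
[[318. 247.]
 [317. 311.]
 [317. 243.]]
-- seg 6
[[-0.009,0.004,0.886,-0.0001,0,0.0001],[-0.01,0.004,0.887,-0.0001,0,0.0001],[-0.009,0.004,0.886,-0.0001,0,0.0001],[-0.01,0.003,0.887,-0.0001,0,0.0001],[-0.009,0.002,0.886,-0.0001,0,0.0001],[-0.01,0.002,0.887,-0.0001,0,0.0001]]
```

View pics/w6.png

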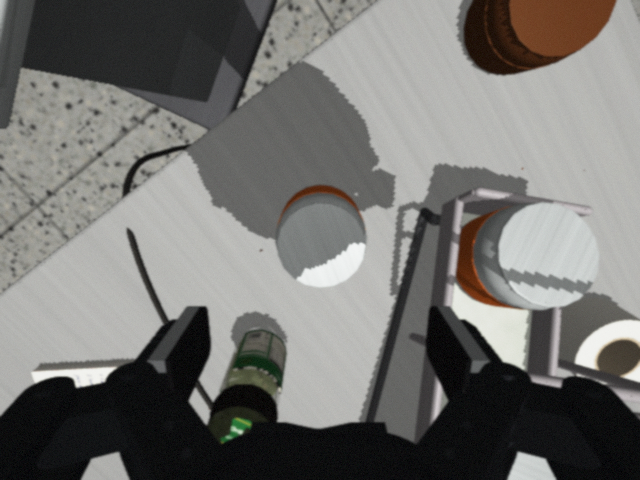

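```bash
python3 -m handwheel '[[0,0.02,0.9,0,0,0],[0,0.02,0.9,0,0,0],[0,0.02,0.9,0,0,0],[0,0.02,0.9,0,0,0],[0,0.02,0.9,0,0,0],[0,0,0.65,0,0,0],[0,0,0,0,0,0]]'; python3 -c "
from h import *
st();grab('wrist','w7')"
```

```text
clock: 17.1
position: [0.4186, -0.1152, 0.0265]
tool_rot: [-3.138, 0.0, 2.002]
force: [-0.7, 0.9, 0.4]
grip_width: 0.0852
t 17.1 p [ 0.4186 -0.1152  0.0265] lane [  27.5 -123.   -14.5] rot [-3.138  0.     2.002] F [-0.7  0.9  0.4] w 0.0852 q [-0.03  0.63  0.21  2.23 -0.39  0.32  0.94] tiltLane [-1.7 24.  -9.1]
```

View pics/w7.png

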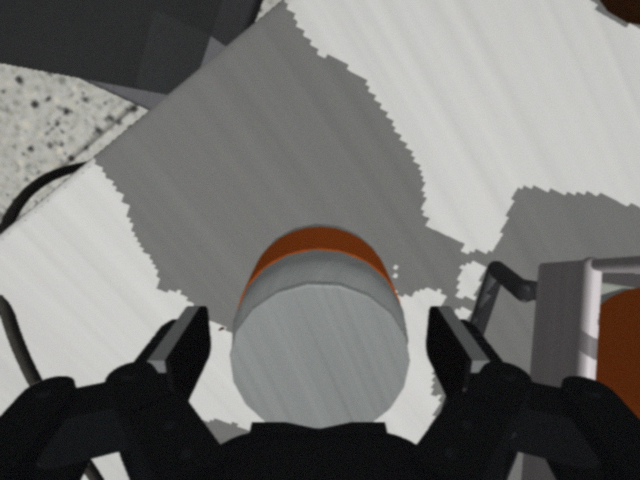

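```bash
python3 -m handwheel '[[0,0,0,0,0,0],[0,0,0,0,0,0],[0,0,0,0,0,0],[0,0,0,0,0,0]]' 1 40; python3 -m handwheel '[[0,0,-0.4,0,0,0],[0,0,-0.9,0,0,0],[0,0,-0.95,0,0,0],[0,0,-0.95,0,0,0],[0,0,-0.95,0,0,0],[0,0,-0.95,0,0,0],[0,0,-0.95,0,0,0],[0,0,-0.95,0,0,0]]'; python3 -c "
from h import *
st();T=grab('top','t4')
cv2.imwrite('pics/t4c.png',cv2.resize(T['pixels'][190:290,210:360],None,fx=5,fy=5,interpolation=cv2.INTER_CUBIC))
p,R,_=cur()
print(proj(T,[l2w(33,0,66),l2w(161,0,66),l2w(155,0,66)]).round(1))
plan([(np.array([.50,-.20,.29]),RL),(l2w(240,1.8,100),RL)])"
```

```text
clock: 17.65
position: [0.4195, -0.1149, 0.0282]
tool_rot: [-3.141, 0.002, 2.003]
force: [-2.2, -0.3, 15.1]
grip_width: 0.063
clock: 18.65
position: [0.4192, -0.1143, 0.2036]
tool_rot: [-3.14, 0.001, 2.003]
force: [-0.2, -0.0, -0.4]
grip_width: 0.0625
t 18.65 p [ 0.4192 -0.1143  0.2036] lane [  99.1 -122.2  147.6] rot [-3.140e+00  1.000e-03  2.003e+00] F [-0.2 -0.  -0.4] w 0.0625 q [-0.25  0.28  0.46  2.12 -0.18  0.77  0.75] tiltLane [-1.8 24.  -9.1]
[[233.9 253.3]
 [281.8 234.5]
 [279.5 235.4]]
-- seg 6
[[-0.74,0.246,-0.558,0.0009,-0.0111,0.0042],[-0.771,0.264,-0.508,0.0009,-0.0111,0.0042],[-0.796,0.281,-0.454,0.0009,-0.0111,0.0042],[-0.819,0.3,-0.399,0.0009,-0.0111,0.0042],[-0.837,0.321,-0.344,0.0009,-0.0111,0.0042],[-0.85,0.34,-0.286,0.0009,-0.0111,0.0042]]
-- seg 4
[[-0.104,0.69,0.84,0,0,0],[-0.104,0.69,0.84,0,0,0],[-0.104,0.69,0.84,0,0,0],[-0.103,0.689,0.84,0,0,0]]
```

View pics/t4c.png

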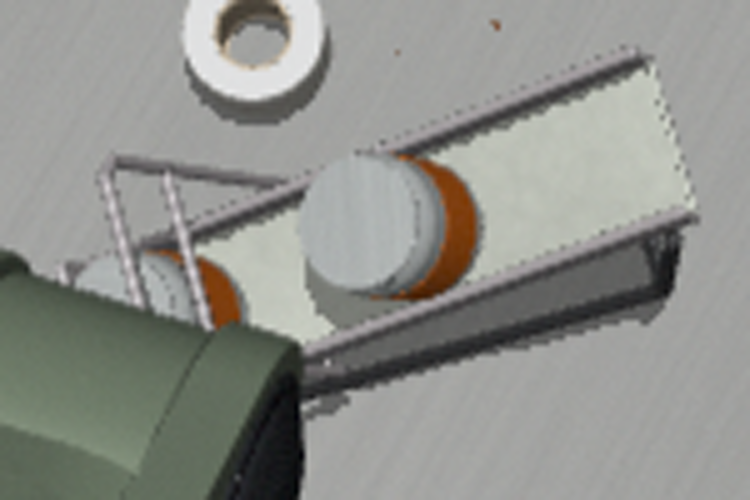

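```bash
python3 -m handwheel '[[-0.74,0.25,-0.56,0.0009,-0.0111,0.0042],[-0.77,0.26,-0.5,0.0009,-0.0111,0.0042],[-0.8,0.28,-0.45,0.0009,-0.0111,0.0042],[-0.82,0.3,-0.4,0.0009,-0.0111,0.0042],[-0.84,0.32,-0.34,0.0009,-0.0111,0.0042],[-0.85,0.34,-0.29,0.0009,-0.0111,0.0042]]'; python3 -m handwheel '[[-0.1,0.7,0.6,0,0,0],[-0.1,0.7,0.6,0,0,0],[-0.1,0.7,0.6,0,0,0],[-0.1,0.7,0.6,0,0,0],[0,0,0,0,0,0]]'; python3 -c "
from h import *
st();f=grab('wrist','w8');p,R,_=cur()
print(proj(f,[l2w(290,-35,0),l2w(290,35,0),l2w(161,-35,25),l2w(161,35,25),p]).round(0))
plan([(l2w(238,1.8,45),RL)])"
```

```text
clock: 19.45
position: [0.4998, -0.2002, 0.2867]
tool_rot: [-3.14, 0.422, 1.842]
force: [-0.2, 0.5, -1.5]
grip_width: 0.0624
clock: 20.08
position: [0.5761, -0.2135, 0.2343]
tool_rot: [-3.138, 0.421, 1.843]
force: [-1.0, -0.5, -0.2]
grip_width: 0.0625
t 20.07 p [ 0.5761 -0.2135  0.2343] lane [237.2   2.5 119.5] rot [-3.138  0.421  1.843] F [-1.  -0.5 -0.2] w 0.0625 q [-0.4   0.5   0.62  1.86  0.16  0.7   0.3 ] tiltLane [ 0.2 -0.  -0.1]
[[269. 296.]
 [360. 296.]
 [256. 122.]
 [372. 122.]
 [316. 309.]]
-- seg 4
[[-0.005,0.002,0.75,-0.0001,0,0],[-0.005,0.001,0.75,-0.0001,0,0],[-0.006,0,0.749,-0.0001,0,0],[-0.005,0,0.75,-0.0001,0,0]]
```

View pics/w8.png

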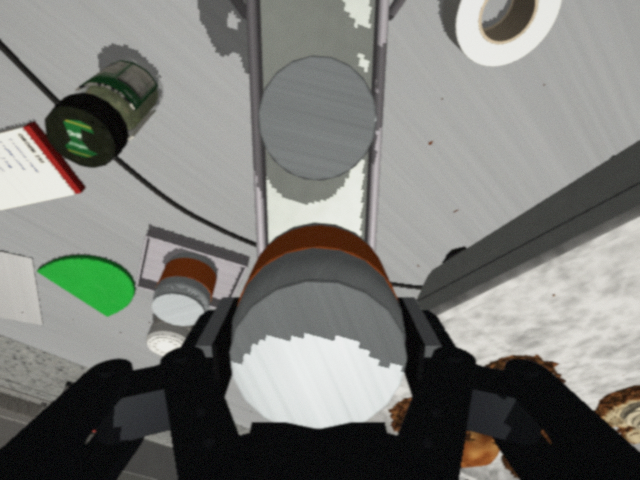

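```bash
python3 -m handwheel '[[0,0,0.75,0,0,0],[0,0,0.75,0,0,0],[0,0,0.75,0,0,0],[0,0,0.6,0,0,0],[0,0,0.4,0,0,0],[0,0,0,0,0,0]]'; python3 -c "
from h import *
st();grab('wrist','w9')";python3 -m handwheel '[[0,0,0.1,0,0,0],[0,0,0,0,0,0]]';python3 -c "
from h import *
st()"
```

```text
clock: 20.88
position: [0.5844, -0.2458, 0.1603]
tool_rot: [-3.138, 0.42, 1.843]
force: [-0.7, 0.8, -1.1]
grip_width: 0.0625
t 20.88 p [ 0.5844 -0.2458  0.1603] lane [237.4   1.9  38.3] rot [-3.138  0.42   1.843] F [-0.7  0.8 -1.1] w 0.0625 q [-0.29  0.63  0.57  1.88  0.12  0.54  0.33] tiltLane [ 0.2 -0.  -0.1]
clock: 21.18
position: [0.5851, -0.2463, 0.1586]
tool_rot: [-3.139, 0.421, 1.843]
force: [0.3, 0.0, -1.2]
grip_width: 0.0627
t 21.18 p [ 0.5851 -0.2463  0.1586] lane [237.4   2.4  36.5] rot [-3.139  0.421  1.843] F [ 0.3  0.  -1.2] w 0.0627 q [-0.29  0.63  0.57  1.88  0.12  0.53  0.33] tiltLane [ 0.1 -0.  -0.1]
```

View pics/w9.png

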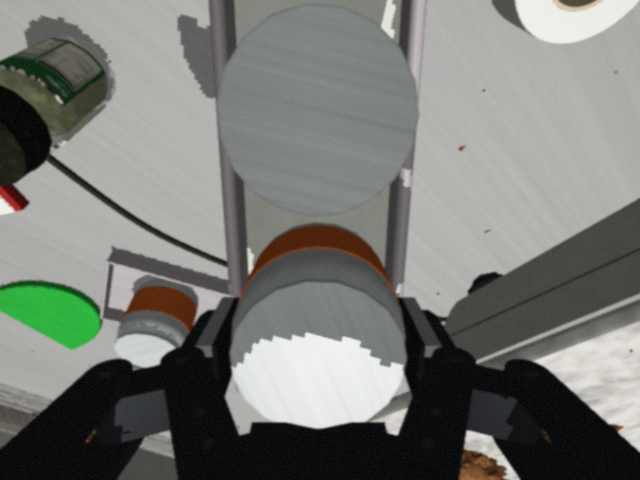

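Centred between the rails, about 12 mm from the third tin. Lowering until contact.

```bash
python3 -m handwheel '[[0,0,0.08,0,0,0],[0,0,0.08,0,0,0],[0,0,0.08,0,0,0],[0,0,0,0,0,0]]';python3 -m handwheel '[[0,0,0.06,0,0,0],[0,0,0,0,0,0]]'; python3 -m handwheel '[[0,0,0.06,0,0,0],[0,0,0,0,0,0]]'; python3 -c "
from h import *
st()"
```

```text
clock: 21.68
position: [0.5856, -0.2486, 0.1532]
tool_rot: [-3.139, 0.42, 1.843]
force: [-4.8, 4.9, 8.1]
grip_width: 0.0624
clock: 21.92
position: [0.5858, -0.2488, 0.1528]
tool_rot: [-3.14, 0.42, 1.843]
force: [-14.0, 17.5, 34.1]
grip_width: 0.0625
clock: 22.18
position: [0.586, -0.2496, 0.1518]
tool_rot: [-3.14, 0.42, 1.842]
force: [-16.4, 18.9, 39.6]
grip_width: 0.0624
t 22.18 p [ 0.586  -0.2496  0.1518] lane [237.8   2.4  28.8] rot [-3.14   0.42   1.842] F [-16.4  18.9  39.6] w 0.0624 q [-0.28  0.64  0.56  1.88  0.11  0.52  0.34] tiltLane [ 0.1 -0.  -0. ]
```

```bash
python3 -m handwheel '[[0,0,-0.12,0,0,0],[0,0,0,0,0,0]]'; python3 -c "
from h import *
st();s=bot.observe();print('Flane',(LR.T@s['force']).round(1));f=grab('wrist','w10');print(proj(f,[l2w(161,-35,25),l2w(161,35,25)]).round(0))"
```

```text
clock: 22.42
position: [0.5857, -0.2488, 0.153]
tool_rot: [-3.139, 0.421, 1.843]
force: [-0.4, -0.3, -1.3]
grip_width: 0.0627
t 22.43 p [ 0.5857 -0.2488  0.153 ] lane [237.4   2.3  30.3] rot [-3.139  0.421  1.843] F [-0.4 -0.3 -1.3] w 0.0627 q [-0.28  0.64  0.56  1.88  0.11  0.52  0.34] tiltLane [ 0.1 -0.  -0.1]
Flane [-0.4 -0.5 -1.2]
[[219. 120.]
 [403. 121.]]
```

View pics/w10.png

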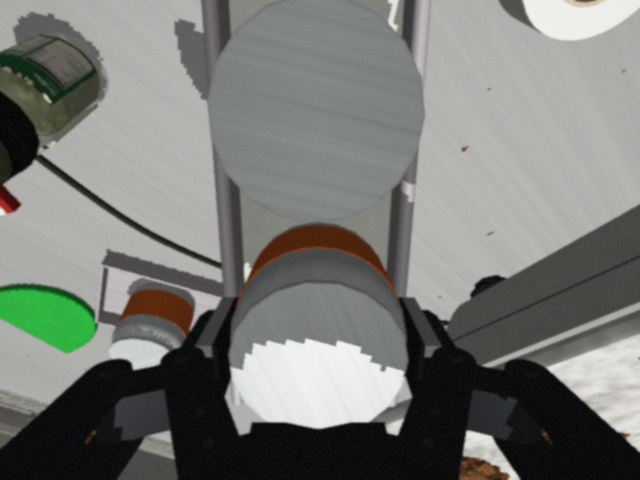

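```bash
python3 -m handwheel '[[0.2,0,0,0,0,0],[0.25,0,0,0,0,0],[0.25,0,0,0,0,0],[0.25,0,0,0,0,0],[0.25,0,0,0,0,0],[0.25,0,0,0,0,0],[0.2,0,0,0,0,0],[0,0,0,0,0,0]]'; python3 -c "
from h import *
st();s=bot.observe();print('Flane',(LR.T@s['force']).round(1));grab('wrist','w11');T=grab('top','t5')
cv2.imwrite('pics/t5c.png',cv2.resize(T['pixels'][190:290,210:360],None,fx=5,fy=5,interpolation=cv2.INTER_CUBIC))"
```

```text
clock: 23.48
position: [0.5755, -0.2121, 0.136]
tool_rot: [-3.139, 0.42, 1.844]
force: [0.2, 0.3, -1.3]
grip_width: 0.063
t 23.48 p [ 0.5755 -0.2121  0.136 ] lane [195.8   2.2  30.3] rot [-3.139  0.42   1.844] F [ 0.2  0.3 -1.3] w 0.063 q [-0.36  0.65  0.58  1.93  0.11  0.49  0.27] tiltLane [ 0.1 -0.  -0.1]
Flane [-0.7  0.3 -1.1]
```

View pics/w11.png

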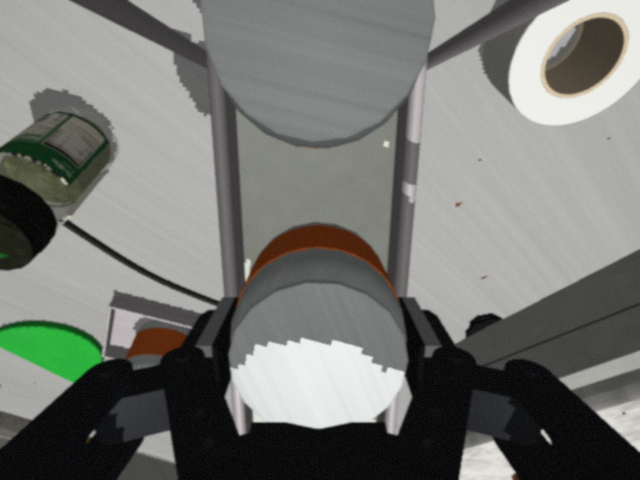

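View pics/t5c.png

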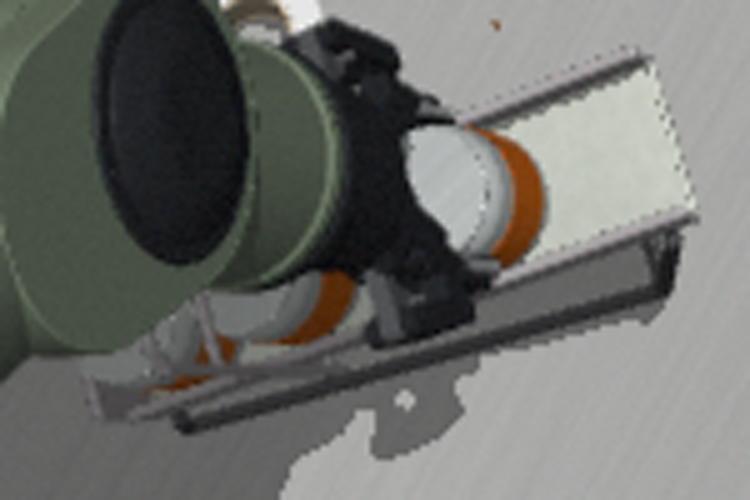

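```bash
python3 -m handwheel '[[0,0,0.04,0,0,0],[0,0,0.02,0,0,0],[0,0,0,0,0,0]]'; python3 -m handwheel '[[0,0,0,0,0,0],[0,0,0,0,0,0],[0,0,0,0,0,0]]' -1;  python3 -m handwheel '[[0,0,-0.4,0,0,0],[0,0,-0.8,0,0,0],[-0.3,0,-0.9,0,0,0],[-0.9,0,-0.5,0,0,0],[-0.9,0,0,0,0,0],[0,0,0,0,0,0]]' 1; python3 -c "
from h import *
st();f=grab('wrist','w12');print(proj(f,[l2w(x,0,66) for x in (97,124,161,188,195,222)]).round(0))"
```

```text
clock: 23.95
position: [0.5756, -0.2131, 0.1351]
tool_rot: [-3.139, 0.42, 1.843]
force: [-4.7, 5.3, 8.7]
grip_width: 0.0629
clock: 24.32
position: [0.5756, -0.2132, 0.1347]
tool_rot: [-3.139, 0.421, 1.843]
force: [-0.4, -0.1, 0.3]
grip_width: 0.0851
clock: 25.08
position: [0.5816, -0.2349, 0.2168]
tool_rot: [-3.141, 0.421, 1.841]
force: [0.3, 0.9, 0.4]
grip_width: 0.0003
t 25.07 p [ 0.5816 -0.2349  0.2168] lane [250.2   2.1  94.5] rot [-3.141  0.421  1.841] F [0.3 0.9 0.4] w 0.0003 q [-0.35  0.54  0.61  1.85  0.13  0.65  0.34] tiltLane [ 0.1 -0.1  0.1]
[[311. -93.]
 [312. -10.]
 [312.  89.]
 [312. 154.]
 [312. 169.]
 [313. 227.]]
```

View pics/w12.png

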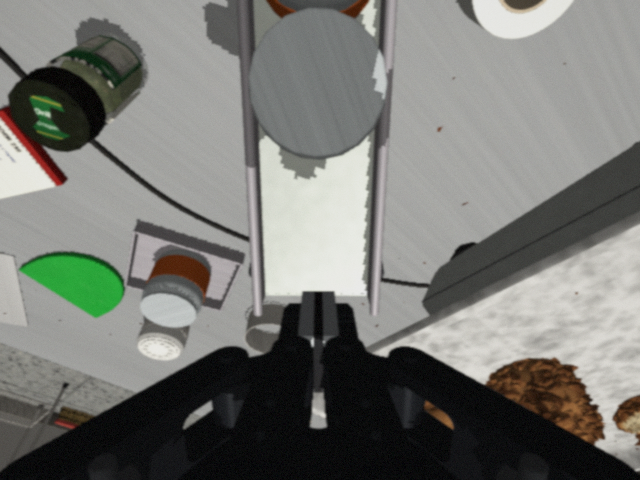

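```bash
python3 -m handwheel '[[0.5,0,0.6,0,0,0],[0.6,0,0.6,0,0,0],[0,0,0.7,0,0,0],[0,0,0.7,0,0,0],[0,0,0.4,0,0,0],[0,0,0,0,0,0]]'; python3 -c "
from h import *
st();f=grab('wrist','w13')"
```

```text
clock: 25.88
position: [0.5825, -0.2398, 0.1353]
tool_rot: [-3.138, 0.421, 1.842]
force: [0.1, -0.1, 0.5]
grip_width: -0.0003
t 25.88 p [ 0.5825 -0.2398  0.1353] lane [221.6   1.6  18.1] rot [-3.138  0.421  1.842] F [ 0.1 -0.1  0.5] w -0.0003 q [-0.3   0.67  0.57  1.9   0.1   0.49  0.32] tiltLane [ 0.2 -0.  -0. ]
```

View pics/w13.png

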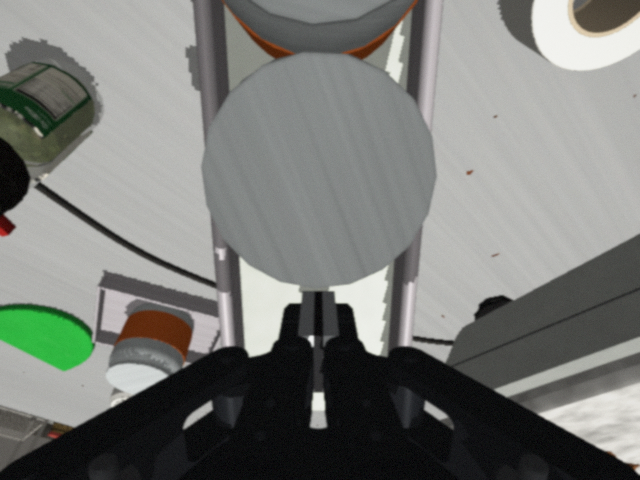

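```bash
python3 -m handwheel '[[0.12,0,0.05,0,0,0],[0.12,0,0.05,0,0,0],[0.12,0,0,0,0,0],[0.12,0,0,0,0,0],[0,0,0,0,0,0]]'; python3 -m handwheel '[[0.1,0,0,0,0,0],[0.05,0,0,0,0,0],[0,0,0,0,0,0]]';  python3 -c "
from h import *
st();s=bot.observe();print('Flane',(LR.T@s['force']).round(1))"
```

```text
clock: 26.55
position: [0.5802, -0.2291, 0.1286]
tool_rot: [-3.139, 0.42, 1.844]
force: [-0.2, 0.5, 0.5]
grip_width: 0.0001
clock: 26.92
position: [0.5792, -0.2261, 0.1271]
tool_rot: [-3.139, 0.42, 1.843]
force: [0.2, -0.0, -0.4]
grip_width: 0.0003
t 26.93 p [ 0.5792 -0.2261  0.1271] lane [205.3   2.1  16.3] rot [-3.139  0.42   1.843] F [ 0.2 -0.  -0.4] w 0.0003 q [-0.33  0.67  0.57  1.92  0.1   0.47  0.29] tiltLane [ 0.1 -0.  -0.1]
Flane [-0.1  0.2 -0.4]
```

```bash
python3 -m handwheel '[[0.06,0,0,0,0,0],[0.06,0,0,0,0,0],[0,0,0,0,0,0]]'; python3 -m handwheel '[[0.05,0,0,0,0,0],[0,0,0,0,0,0]]'; python3 -m handwheel '[[0.05,0,0,0,0,0],[0,0,0,0,0,0]]'; python3 -c "
from h import *
st();s=bot.observe();print('Flane',(LR.T@s['force']).round(1));f=grab('wrist','w14')"
```

```text
clock: 27.3
position: [0.5785, -0.2235, 0.1259]
tool_rot: [-3.139, 0.421, 1.843]
force: [0.2, -0.5, 0.4]
grip_width: -0.0003
clock: 27.55
position: [0.5783, -0.223, 0.1257]
tool_rot: [-3.139, 0.421, 1.843]
force: [0.1, -5.2, 2.4]
grip_width: -0.0002
clock: 27.8
position: [0.5782, -0.2226, 0.1256]
tool_rot: [-3.14, 0.422, 1.842]
force: [2.3, -9.6, 3.7]
grip_width: 0.0001
t 27.8 p [ 0.5782 -0.2226  0.1256] lane [201.4   2.1  16.4] rot [-3.14   0.422  1.842] F [ 2.3 -9.6  3.7] w 0.0001 q [-0.34  0.68  0.57  1.93  0.1   0.46  0.29] tiltLane [ 0.1 -0.1 -0. ]
Flane [10.5 -0.3 -0.6]
```

View pics/w14.png

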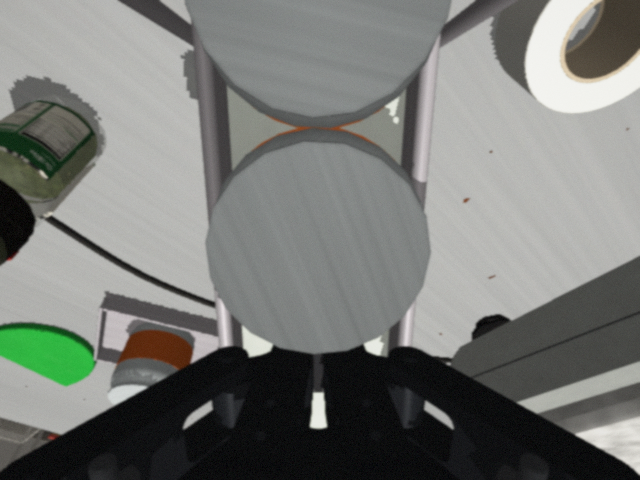

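```bash
python3 -m handwheel '[[-0.1,0,0,0,0,0],[-0.5,0,0,0,0,0],[-0.4,0,-0.4,0,0,0],[0,0,-0.9,0,0,0],[0,0,-0.9,0,0,0],[0,0,-0.9,0,0,0],[0,0,-0.9,0,0,0],[0,0,-0.9,0,0,0]]'; python3 -m handwheel '[[-0.8,-0.3,-0.5,0,0,0],[-0.9,-0.3,-0.5,0,0,0],[-0.9,-0.3,-0.5,0,0,0],[-0.9,-0.3,0,0,0,0],[-0.9,-0.3,0,0,0,0],[-0.9,-0.3,0,0,0,0],[-0.9,-0.3,0,0,0,0],[0,0,0,0,0,0]]'; python3 -c "
from h import *
st();T=grab('top','t6');S=grab('side','s6')
a=cv2.resize(T['pixels'][190:340,210:460],None,fx=3.2,fy=3.2,interpolation=cv2.INTER_CUBIC)
cv2.imwrite('pics/t6c.png',a)
cv2.imwrite('pics/s6c.png',cv2.resize(S['pixels'][180:400,220:400],None,fx=2.7,fy=2.7,interpolation=cv2.INTER_CUBIC))
print(((proj(T,[l2w(x,0,66) for x in (33,97,161)])-[210,190])*3.2).round(0))"
```

```text
clock: 28.85
position: [0.5708, -0.1952, 0.2484]
tool_rot: [-3.14, 0.42, 1.842]
force: [0.1, -0.6, -0.0]
grip_width: -0.0002
clock: 29.85
position: [0.5529, -0.334, 0.346]
tool_rot: [-3.14, 0.422, 1.839]
force: [0.7, -0.7, -0.1]
grip_width: -0.0
t 29.85 p [ 0.5529 -0.334   0.346 ] lane [383.1 -52.1 176.7] rot [-3.14   0.422  1.839] F [ 0.7 -0.7 -0.1] w -0.0 q [-0.21  0.39  0.66  1.7   0.13  0.87  0.58] tiltLane [ 0.2 -0.1  0.2]
[[ 76. 202.]
 [152. 173.]
 [230. 142.]]
```

View pics/t6c.png

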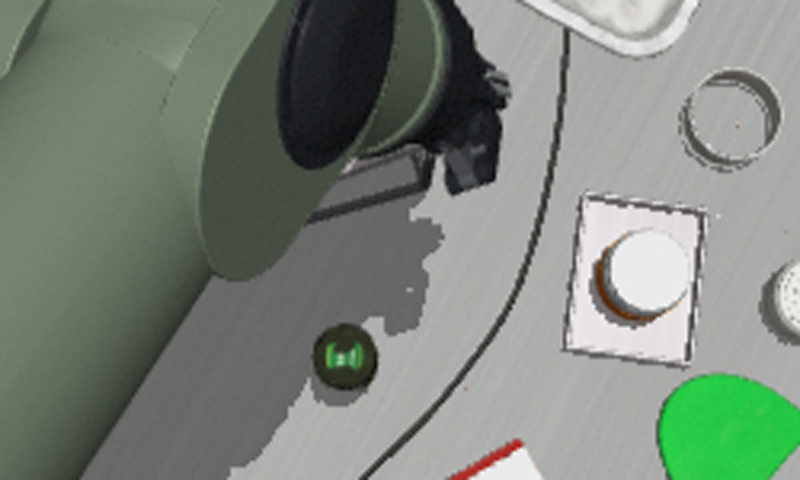

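View pics/s6c.png

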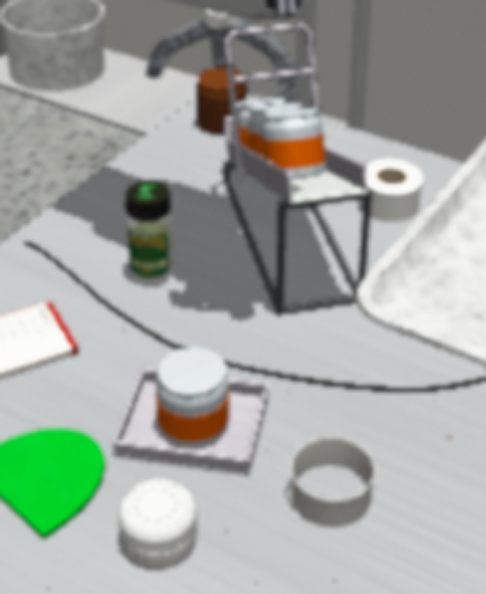

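```bash
python3 -m handwheel '[[-0.9,-0.9,0.3,0,0,0],[-0.9,-0.9,0.3,0,0,0],[-0.9,-0.9,0.3,0,0,0],[-0.9,-0.9,0.3,0,0,0],[-0.9,-0.7,0.3,0,0,0],[-0.9,-0.5,0.3,0,0,0],[0,0,0,0,0,0]]'; python3 -c "
from h import *
st();T=grab('top','t7')
a=cv2.resize(T['pixels'][190:290,210:360],None,fx=5.3,fy=5.3,interpolation=cv2.INTER_CUBIC)
cv2.imwrite('pics/t7c.png',a)
print(((proj(T,[l2w(x,0,66) for x in (33,97,161)])-[210,190])*5.3).round(0))"
```

```text
clock: 30.82
position: [0.4756, -0.5005, 0.3588]
tool_rot: [-3.138, 0.421, 1.841]
force: [-0.1, -0.1, -0.4]
grip_width: 0.0006
t 30.82 p [ 0.4756 -0.5005  0.3588] lane [ 515.9 -171.2  131.4] rot [-3.138  0.421  1.841] F [-0.1 -0.1 -0.4] w 0.0006 q [0.16 0.41 0.61 1.63 0.01 0.83 0.96] tiltLane [ 0.2 -0.   0. ]
[[127. 335.]
 [251. 286.]
 [380. 236.]]
```

View pics/t7c.png

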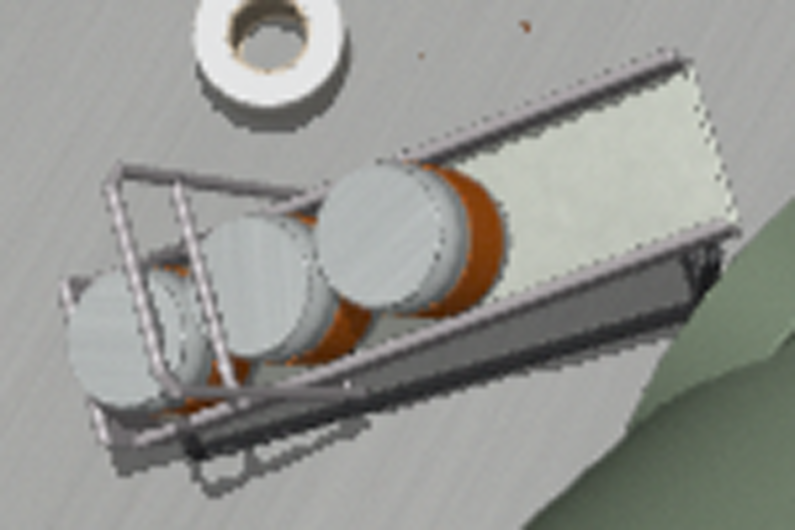

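The row looks the same as the closed row at the start: the lids sit at (128,337), (256,286) and (380,236), against projected positions of (127,335), (251,286) and (380,236). The arm is touching nothing, so I'm handing the job in.

```bash
python3 -c "
from h import *
bot.job_done();st()"
```

```text
the job is handed in; nothing more can be done
the job is handed in; nothing more can be done
```

The stock rotation is done and handed in at about 31 s of the 67 s allowed.

- **Oldest tin:** I took it from the front of the lane with the tool leaned square to the floor, carried it over the arch and stood it upright in the steel tray. The last top and side pictures show it standing in the tray.
- **Staying tins:** The second tin slid to the stop by itself and the third stuck at first. I set the new tin down behind the third and moved it down-lane, still gripped. The third then slid down, and the new tin followed when I released it.
- **Closing the row:** I pushed the new tin from behind with closed fingers until the row resisted at about 10 N. In the last top picture all three lids are upright and within about 1 px (roughly 2 mm) of their closed-row positions.

I pressed harder than intended, about 46 N at the wrist, when first setting the new tin on the lane floor, then backed off. That is well under the 120 N wrist limit. The load could have been on the tin's base or on the fingertips against the rails. I don't think the gripper body touched anything, but nothing measured that directly.

The jar, label roll, timer and brown look-alike were not touched, and they looked unmoved in the last pictures in which each was visible. No check failed or disagreed.

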